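# Clear the illuminator deck, then fit and hold its bayonet lamp insert

## Task

Take the scraper block by its handle and wipe the three loose ceramic chips off the illuminator's deck into the catch tray at its end, touching the chips with the scraper only, then set the scraper down on the bench. Take the lamp insert out of its parking ring, push it into the deck's bayonet socket with its lugs in the slots, press it down against the spring and turn it a quarter turn clockwise (seen from above) to the stop. Finish while still gripping it and holding it pressed fully home, flange flush on the deck; leave the other things on the bench where they stand.

Things in the scene. Friction and masses are not known exactly. Their poses are not given: they have to be found in the camera images.
- illuminator: Fixed grey box, base of a microscope illuminator. Flat deck 150 mm along its x, 200 mm along its y (-100 to +100), 50 mm above the bench. Origin on the bench under the deck's centre, z up. The bayonet socket is let in flush at the -y part, in a 64 mm square aluminium insert. A steel catch tray, open towards the deck, adjoins the +y end.
- socket (a point): Centre of the socket's round mouth at deck level, at (0, -55) mm in the illuminator's frame, same axes. Bore 30.4 mm, two lug slots 12 mm wide along +x and -x out to 21.5 mm from the axis. Top wall 8 mm thick, free room for the lugs under it. Stops allow only a 90 degree turn clockwise from above: the lugs end along the illuminator's y. Spring plate 19 mm below deck level.
- deck (a point): Centre of the deck's plain part, on its surface (50 mm above the bench), at (0, 38.5) mm in the illuminator's frame. The chips lie around it, within 42 mm of the deck's middle line in x and between about y = 8 and y = 77 mm of the illuminator's frame.
- tray (a point): Centre of the catch tray's floor, 4 mm above the bench, at (0, 145) mm in the illuminator's frame. The tray is 150 mm along x and reaches from y = 100 (the deck's end) to 194 mm; rim 24 mm above the bench, walls 4 mm.
- spring_plate (a joint): Downward travel (m) of the sprung plate in the socket, 0 at rest, 0.012 at most. Force 5 N at first and 0.5 N more per mm. The insert's tip meets it with the flange 9 mm above the deck. About 0.006 when the lugs have just passed under the top wall (a locked insert that is let go rises to there, flange 3 mm up), 0.009 with the flange flush on the deck.
- lamp_center (a point): Centre (half-way up) of the loose lamp insert, 68 mm tall, about 150 g, upright in its parking ring, tip on the bench; z up. Lower part: see lamp_tip. Aluminium flange 48 mm across, 28 to 32 mm above the tip; on top a black bar handle, 44 mm along x (in line with the lugs), 16 mm thick along y, 32 to 68 mm above the tip. The same after a half turn.
- lamp_tip (a point): Centre of the lamp insert's lower end, 34 mm below lamp_center. The plug is 28 mm in diameter with a coned tip (20 mm across at the end, cone 5 mm high); two lugs along its x axis, 6 mm wide along y, 40 mm over both, from 12 to 17 mm above the tip. Pushed home (flange flush), the tip is 28 mm below deck level.
- stand: Fixed grey plastic parking ring on the bench, 54 mm outside, 33 mm inside, 10 mm high, open at both ends; the lamp insert stands in it with its tip on the bench. Origin on the bench at its centre.
- scraper_center (a point): Centre (half-way up) of the loose scraper block, 70 mm tall, 160 g, standing upright on the bench on its blade edge; z up, 35 mm above its bottom edge. Steel blade 100 mm long along x, 12 mm thick along y, lower 30 mm; black bar handle above it, 44 mm along x, 16 mm thick along y, from 30 to 70 mm above the bottom edge. The same after a half turn.
- chip0_center (a point): Centre of a loose off-white ceramic chip, 16 x 14 x 6 mm, 10 g, lying flat on the deck.
- chip1_center (a point): Centre of a loose off-white ceramic chip, 16 x 14 x 6 mm, 10 g, lying flat on the deck.
- chip2_center (a point): Centre of a loose off-white ceramic chip, 16 x 14 x 6 mm, 10 g, lying flat on the deck.
- jar_center (a point): Bystander: centre of a small glass jar with a steel cap, 44 mm in diameter, 55 mm tall, on the bench near the scraper and the lamp insert. Leave it where it stands.
- dish: Bystander: steel bowl, 80 mm across, 20 mm tall; origin under its centre.
- lens: Bystander: black lens barrel, 40 mm across, 28 mm tall; origin under its centre.
- driver: Bystander: small screwdriver, 150 mm long, lying on the bench beyond the illuminator.
- vial: Bystander: white plastic bottle, 32 mm across, 60 mm tall; origin under its centre.

How it is judged:
On the way, in this order (a step that is already met when the one before it is completed fails the run):
1. the scraper is held in the gripper with its blade down on the deck while all three chips are still on the deck (contact force between the fingers and scraper above 1 N and y of scraper_center in the frame of illuminator between -0.1 and 0.1 m and height (world z) of scraper_center between 0.075 and 0.093 m and height (world z) of each of chip0_center, chip1_center, chip2_center above 0.046 m and y of each of chip0_center, chip1_center, chip2_center in the frame of illuminator below 0.1 m), for 0.05 s.
2. all three chips are in the catch tray, the scraper still in the gripper (contact force between the fingers and scraper above 1 N and y of chip0_center in the frame of illuminator between 0.098 and 0.194 m and x of chip0_center in the frame of illuminator between -0.075 and 0.075 m and height (world z) of each of chip0_center, chip1_center, chip2_center below 0.03 m and y of chip1_center in the frame of illuminator between 0.098 and 0.194 m and x of chip1_center in the frame of illuminator between -0.075 and 0.075 m and y of chip2_center in the frame of illuminator between 0.098 and 0.194 m and x of chip2_center in the frame of illuminator between -0.075 and 0.075 m), for 0.1 s.
3. the lamp insert, held in the gripper, is in the socket with its lugs in the slots and the spring compressed (contact force between the fingers and lamp above 2 N and value of joint spring_plate above 0.004 m and horizontal distance between lamp_center and socket below 0.004 m and angle between the x axis of lamp_center and the x axis of socket, either way round below 0.3 rad), for 0.05 s.
At the end, for the whole second after the job is handed in: Chips in the tray; scraper on the bench (centre below 45 mm, not in the tray); lamp insert in the socket (within 4 mm of its axis, tilt under 0.08 rad), turned a quarter turn (within 0.21 rad), still gripped (over 2 N) and pressed home: spring plate over 7.5 mm down (y of chip0_center in the frame of illuminator between 0.098 and 0.194 m and x of chip0_center in the frame of illuminator between -0.075 and 0.075 m and height (world z) of each of chip0_center, chip1_center, chip2_center below 0.03 m and y of chip1_center in the frame of illuminator between 0.098 and 0.194 m and x of chip1_center in the frame of illuminator between -0.075 and 0.075 m and y of chip2_center in the frame of illuminator between 0.098 and 0.194 m and x of chip2_center in the frame of illuminator between -0.075 and 0.075 m and contact force between the fingers and lamp above 2 N and value of joint spring_plate above 0.0075 m and z of lamp_center in the frame of illuminator below 0.058 m and horizontal distance between lamp_center and socket below 0.004 m and angle between lamp_center's own z axis and vertical below 0.08 rad and angle between the x axis of lamp_center and the y axis of socket, either way round below 0.21 rad and height (world z) of scraper_center below 0.045 m and (x of scraper_center in the frame of illuminator above 0.075 m or x of scraper_center in the frame of illuminator below -0.075 m or y of scraper_center in the frame of illuminator above 0.194 m or y of scraper_center in the frame of illuminator below -0.1 m)); the arm keeps its last pose, push and grip.
It fails at once if the fingers touch a chip (contact force between the fingers and chip0 above 0.5 N or contact force between the fingers and chip1 above 0.5 N or contact force between the fingers and chip2 above 0.5 N).
It fails at once if a bystander is moved by more than 30 mm (distance of any of jar_center, dish, lens, driver, vial from where it was at the start of the episode above 0.03 m).
It also fails if it takes over 67 s, if anything falls off the work surface, if the arm or the gripper's body presses on something with over 40 N, if the wrist force passes 120 N, or if a joint passes its speed limit or range.

## Robot

A 7-joint arm with a two-finger parallel gripper is mounted at the origin on the work surface. World frame = base frame: x ahead of the robot, y to its left, z up, the work surface at z = 0. Lengths are in m, angles in rad, forces in N, time in s.
With the tool pointing down it reaches from about 0.425 to 0.875 m from the base axis. Payload 4.7 kg.
Tool frame: the origin (TCP) lies midway between the tips of the shut fingers; the grasp point (between the pads) lies 19 mm behind it; z points along the fingers, y is the direction in which the jaws open and shut (so a half turn about z gives the same grasp; the last joint's range is limited). The gripper opens to 87 mm and grips with 3 to 60 N. Pads are 19 mm wide; open, the fingers measure 117 mm over their backs; the gripper's body (75 mm by 190 mm) begins 51 mm behind the grasp point.
Start: joints at [1.236, 0.321, -0.07, 1.45, 0.023, 1.371, -0.057], TCP at [0.222, -0.611, 0.223] pointing down, gripper open.
Joint ranges: [-2.86, 2.86], [-0.3, 2.09], [-1.38, 1.24], [0.06, 2.45], [-1.56, 4.7], [0.09, 2.05], [-2.69, 2.69]. Speed limits (rad/s): [2.57, 2.57, 3.14, 3.14, 3.14, 3.14, 3.14].

## Interface

Orientations are given as a rotation vector (axis times angle).
In Python, from bench import ctrl, optics gives the robot as it stands. The module is installed in compiled form; this text tells all that it offers.
- The arm moves only by the tool step_arm, never from a script. Its argument "deltas" is a list of rows, each a list of 7 numbers: the turn, a rotation vector about the tool's x, y, z in degrees, then the shift along the tool's x, y, z in mm, then the finger opening in mm, from 0 to 87. A call has exactly 8 rows; each row is the pose to reach, as a shift and turn from the pose commanded when the call began, along the tool's axes at that moment; what a row does not reach only later rows make up. A row lasts 1/8 s, in which the tool goes at most 62.5 mm and 10.7 degrees, less where a joint would pass 70% of its speed; a pose out of reach is approached as far as the arm can. A call with a gripper value outside its range is refused whole. The fingers move at their own pace and stop on an object; "newtons" is the grip in N (left out, the last holds). Time passes only in rows, so rows that repeat a pose let the fingers close, or fill a call up. It gives the time, the measured TCP pose, the force and the opening at its end, in the units of the state.
- ctrl.get_state(): the state, without advancing time (a new reading comes with each control period).
- optics.get_image(name): name is "side" or "top" or "wrist"; returns the picture (480x640x3 uint8, red, green, blue); there is no depth.
- optics.get_calibration(name): a dict with "K" (3x3 intrinsics, pixels), "R" (3x3) and "t" (3): a world point X has camera coordinates R X + t. Camera axes: x right, y down, z forward; pixel columns grow to the right and rows downward; lengths in m; the calibration is good to about 2 mm. A picture is of the moment at which its call begins: read the wrist's pose just before it. get_calibration takes no time and is no camera call; for the wrist camera it gives the pose at the moment of the call.
- ctrl.close_job(): hands the job in, once; it reports no verdict.
The state is a dict: "time": time; "joint_positions": joint angles; "qd": joint speeds; "joint_torque": joint torques, N m; "position": TCP position; "tool_rot": TCP orientation; "ft_force": force on the tool from outside, world axes, zero at the start; "torque": the same for the moment, N m; "grip_width": opening from 0.0 (shut) to 1.0 (fully open).
Only numpy, scipy, OpenCV 4.12 (cv2) and the standard library are available. Lean on these libraries where they do the work, as an engineer would, in place of code of your own. Each camera call takes 0.05 s, during which the arm holds its last target.

## Working session

There is one attempt and no reset: what is moved stays moved. The work goes in short steps, Python scripts to look and compute and a tool call to move; the robot and the scene stay as the last step left them, time stands still between calls to the robot, and variables do not carry over. Pictures are saved under pics/ and viewed, and the job is handed in when it is done.

Besides the shell and the picture viewer there is one more tool, called after ">>>" as a command line: name --pt "numbers of a row" for each row, then --argument value for the rest. step_arm: Moves the arm, as the interface text tells. Its arguments: {"type":"object","properties":{"deltas":{"type":"array"},"newtons":{"type":"number"}},"required":["deltas"]}

```bash
mkdir -p pics; ls
python3 - <<'E'
from bench import ctrl, optics
import cv2
s=ctrl.get_state()
for k in s: print(k,s[k])
for n in ["side","top","wrist"]:
    c=optics.get_calibration(n); print(n,c)
    cv2.imwrite(f"pics/{n}0.png",cv2.cvtColor(optics.get_image(n),cv2.COLOR_RGB2BGR))
E
```

```text
pics
time 0.0
joint_positions [ 1.23608452  0.32182556 -0.07007502  1.45168839  0.02260589  1.37077521
 -0.0569182 ]
qd [ 0.00052427  0.00014409 -0.00076073 -0.00121329  0.00032431 -0.00196729
  0.00057359]
joint_torque [-1.06649820e-04 -4.91288853e+01 -4.03957246e-01 -3.12527061e+01
 -6.38999976e-02  4.36241738e-02  1.89007865e-04]
position [ 0.22191435 -0.61035685  0.22145305]
tool_rot [-3.09210172e+00 -5.44823360e-01  6.84524899e-04]
ft_force [ 0.74125526 -0.53076805  0.17839428]
torque [-0.00045282  0.00962827  0.02564206]
grip_width 0.9983260516747642
side {'K': array([[547.69265482,   0.        , 308.56762195],
       [  0.        , 547.69265482, 247.29110915],
       [  0.        ,   0.        ,   1.        ]]), 'R': array([[-0.99289963, -0.11810811,  0.01417036],
       [-0.10022617,  0.76645375, -0.63443153],
       [ 0.06407059, -0.63134707, -0.77284917]]), 't': array([0.53831889, 0.05956909, 1.22510825])}
top {'K': array([[558.21963882,   0.        , 314.1824128 ],
       [  0.        , 558.21963882, 242.65258158],
       [  0.        ,   0.        ,   1.        ]]), 'R': array([[-0.02097225, -0.99977516,  0.00313071],
       [-0.99179847,  0.02040983, -0.12617146],
       [ 0.12607919, -0.00575114, -0.99200351]]), 't': array([0.06271196, 0.53613998, 1.38294743])}
wrist {'K': array([[351.67051483,   0.        , 324.38866106],
       [  0.        , 351.67051483, 238.4522518 ],
       [  0.        ,   0.        ,   1.        ]]), 'R': array([[ 0.34182233, -0.9397613 , -0.0024896 ],
       [-0.9055023 , -0.33006769,  0.26668501],
       [-0.25144199, -0.08890455, -0.96378053]]), 't': array([-0.64906149, -0.03299641,  0.39167748])}
```

View pics/side0.png

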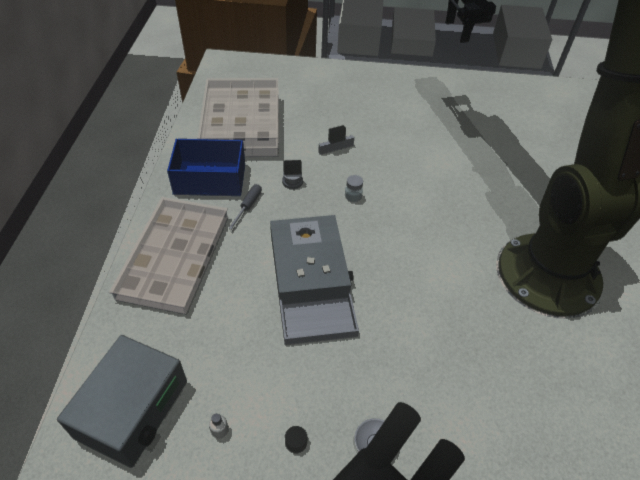

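View pics/top0.png

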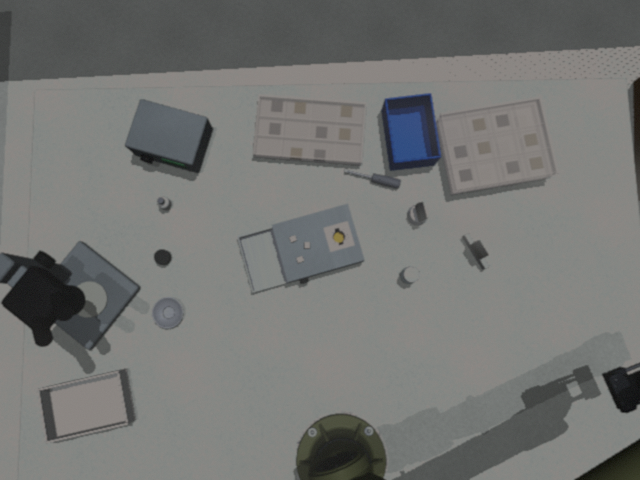

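View pics/wrist0.png

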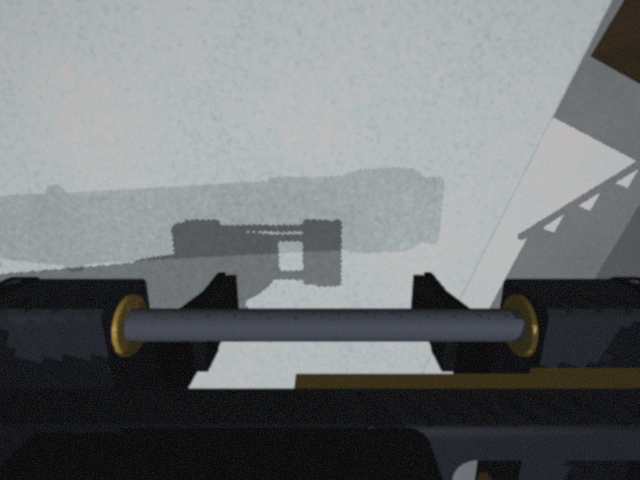

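```bash
cat > h.py <<'E'
import numpy as np, cv2
from scipy.spatial.transform import Rotation as Ro
from bench import ctrl, optics
def ray(c,uv):
    d=c["R"].T@np.linalg.solve(c["K"],np.array([uv[0],uv[1],1.]))
    return -c["R"].T@c["t"], d
def plane(c,uv,z):
    o,d=ray(c,uv); return o+d*(z-o[2])/d[2]
def proj(c,X):
    p=c["K"]@(c["R"]@np.array(X)+c["t"]); return p[:2]/p[2]
def tri(c1,a,c2,b):
    o1,d1=ray(c1,a);o2,d2=ray(c2,b)
    k=np.linalg.lstsq(np.c_[d1,-d2],o2-o1,rcond=None)[0]
    p,q=o1+k[0]*d1,o2+k[1]*d2
    return (p+q)/2,np.linalg.norm(p-q)
def snap(n,f):
    c=optics.get_calibration(n); im=optics.get_image(n)
    im=cv2.cvtColor(im,cv2.COLOR_RGB2BGR); cv2.imwrite(f"pics/{f}.png",im); return c,im
def crop(im,x,y,w,h,k,f):
    cv2.imwrite(f"pics/{f}.png",cv2.resize(im[y:y+h,x:x+w],None,fx=k,fy=k,interpolation=cv2.INTER_CUBIC))
E
python3 - <<'E'
from h import *
t=cv2.imread("pics/top0.png"); s=cv2.imread("pics/side0.png")
crop(t,230,190,140,110,5.5,"t1"); crop(t,390,190,110,110,5,"t2")
crop(s,260,200,110,150,4,"s1"); crop(s,270,110,110,100,5.5,"s2")
E
```

```text
(no output)
```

View pics/t1.png

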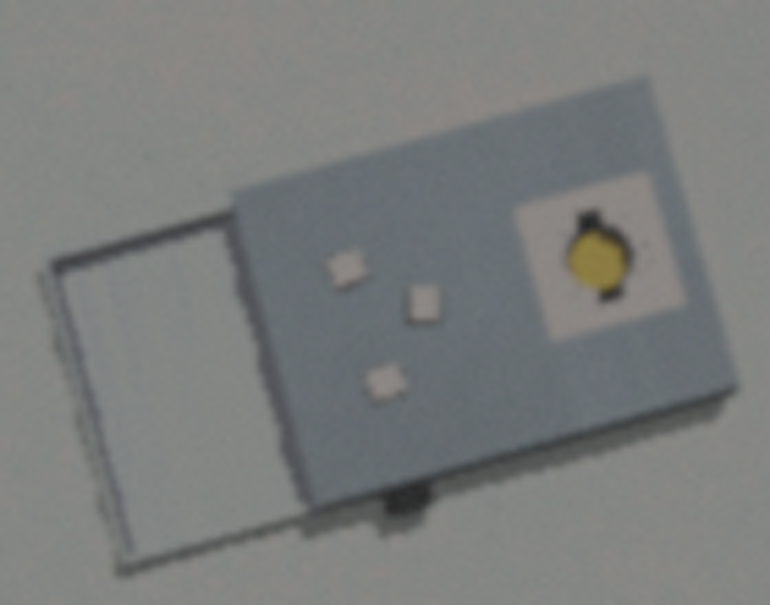

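View pics/t2.png

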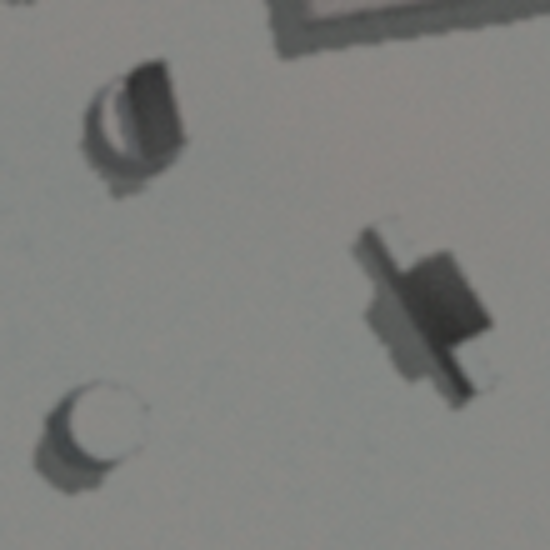

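View pics/s1.png

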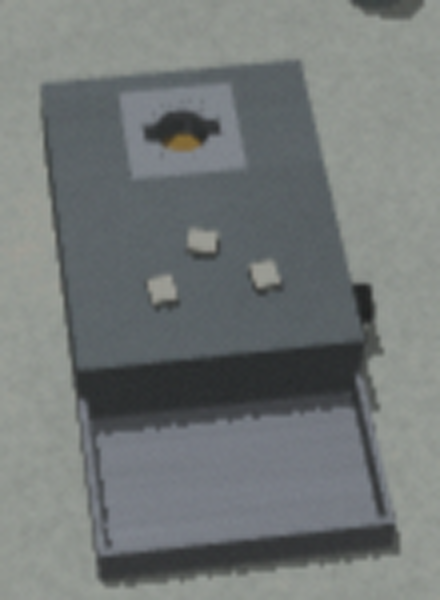

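View pics/s2.png

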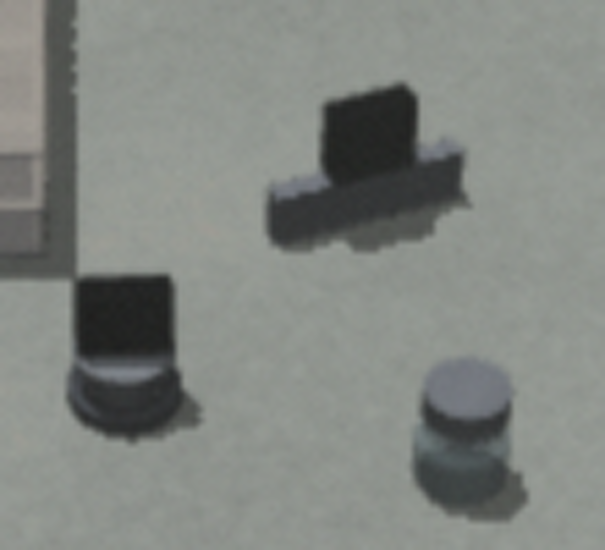

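Run:
```python
from h import *
T=optics.get_calibration("top");S=optics.get_calibration("side")
print("camT",-T["R"].T@T["t"],"camS",-S["R"].T@S["t"])
t1=lambda x,y:(x/5.5+230,y/5.5+190); t2=lambda x,y:(x/5+390,y/5+190)
s1=lambda x,y:(x/4+260,y/4+200); s2=lambda x,y:(x/5.5+270,y/5.5+110)
ct=[(235,192),(648,78),(737,388),(310,507)]; cs=[(80,370),(42,84),(301,62),(362,347)]
L=[(-75,100),(-75,-100),(75,-100),(75,100)]
for a,b in zip(ct,cs):
    print(plane(T,t1(*a),.05)[:2],plane(S,s1(*b),.05)[:2],tri(T,t1(*a),S,s1(*b)))
print("socket",plane(T,t1(600,255),.05),plane(S,s1(181,128),.05))
print("chips",[plane(T,t1(*p),.056)[:2] for p in[(347,267),(424,301),(385,381)]])
print("chipsS",[plane(S,s1(*p),.056)[:2] for p in[(162,290),(203,240),(265,274)]])
# scraper: blade bottom front edge ends
print("scr T",plane(T,t2(355,245),0)[:2],plane(T,t2(460,407),0)[:2],"top far",plane(T,t2(387,222),.03)[:2],plane(T,t2(490,375),.03)[:2])
print("scr S handle top",[plane(S,s2(*p),.07)[:2] for p in[(322,100),(407,84),(417,95)]], "blade",[plane(S,s2(*p),.0)[:2] for p in[(272,240),(462,195)]])
print("scr T handle top",[plane(T,t2(*p),.07)[:2] for p in[(448,253),(492,325)]])
print("lamp",[plane(T,t2(*p),.068)[:2] for p in[(165,62),(183,140)]],[plane(S,s2(*p),.068)[:2] for p in[(78,278),(172,276)]])
print("jar",plane(T,t2(108,425),.055),plane(S,s2(468,388),.055))
```

```text
camT [0.35869713 0.05970886 1.43933793] camS [0.46197361 0.79139138 0.97698823]
[0.58246138 0.15509376] [0.58272077 0.16073698] (array([0.58368904, 0.15561086, 0.04246228]), np.float64(2.695721161923994e-05))
[ 0.63167967 -0.03553982] [ 0.63392602 -0.03153668] (array([ 0.63379034, -0.0359223 ,  0.04483561]), np.float64(0.002150950240156683))
[ 0.48764118 -0.07189117] [ 0.48909797 -0.06784684] (array([ 0.48867856, -0.0724164 ,  0.04496706]), np.float64(0.0011389689490336975))
[0.43765304 0.12287929] [0.44023708 0.1278268 ] (array([0.43906113, 0.12308487, 0.04317284]), np.float64(0.0020482180991570173))
socket [ 0.54991518 -0.01125932  0.05      ] [ 0.55143326 -0.00893528  0.05      ]
chips [array([0.54594693, 0.10419273]), array([0.52965674, 0.06950103]), array([0.4935564 , 0.08784867])]
chipsS [array([0.54702045, 0.10910513]), array([0.52955655, 0.0732879 ]), array([0.49448538, 0.09168206])]
scr T [ 0.54335021 -0.33100559] [ 0.45781901 -0.38074176] top far [ 0.55099875 -0.33984704] [ 0.47166695 -0.38773786]
scr S handle top [array([ 0.53296152, -0.35576968]), array([ 0.49385397, -0.37327637]), array([ 0.48849121, -0.3656501 ])] blade [array([ 0.55241126, -0.33371164]), array([ 0.46248631, -0.37980767])]
scr T handle top [array([ 0.52942873, -0.35787506]), array([ 0.49317042, -0.37751898])]
lamp [array([ 0.62884545, -0.22245604]), array([ 0.58914002, -0.22962836])] [array([ 0.62966225, -0.21820174]), array([ 0.58806547, -0.22517124])]
jar [ 0.44871659 -0.18845416  0.055     ] [ 0.45127596 -0.18431751  0.055     ]
```

```bash
cat >> h.py <<'E'
def tool():
    s=ctrl.get_state(); return s,Ro.from_rotvec(s["tool_rot"]),np.array(s["position"])
def yawR(a): # tool down, tool x at yaw a (deg)
    a=np.radians(a); x=np.array([np.cos(a),np.sin(a),0]); z=np.array([0,0,-1.]); return Ro.from_matrix(np.c_[x,np.cross(z,x),z])
def delta(P,a,R=None,p=None):
    if R is None: s,R,p=tool()
    r=(R.inv()*yawR(a)).as_rotvec(degrees=True); d=R.inv().apply(np.array(P)-p)*1000
    return np.round(r,1),np.round(d,1)
E
python3 - <<'E'
from h import *
s,R,p=tool(); c=optics.get_calibration("wrist")
print("cam in tool",R.inv().apply(-c["R"].T@c["t"]-p)); print("cam axes in tool\n",(R.inv().as_matrix()@c["R"].T).round(3))
print("tcp px",proj(c,p), R.as_matrix().round(3))
print(delta([.508,-.360,.25],30))
E
```

```text
cam in tool [ 0.07274813  0.00023515 -0.16312196]
cam axes in tool
 [[ 0.    -0.964 -0.267]
 [ 1.     0.    -0.001]
 [ 0.001 -0.267  0.964]]
tcp px [324.15497281 291.48728774] [[ 0.94   0.342 -0.001]
 [ 0.342 -0.94   0.001]
 [-0.    -0.001 -1.   ]]
(array([ -0.1,  -0. , -10. ]), array([ 354.4, -137.7,  -28.1]))
```

>>> step_arm --pt "0 0 -2 50 -20 -4 87" --pt "0 0 -4 100 -39 -8 87" --pt "0 0 -6 150 -58 -12 87" --pt "0 0 -8 205 -80 -16 87" --pt "0 0 -10 260 -101 -20 87" --pt "0 0 -10 310 -120 -24 87" --pt "0 0 -10 354 -138 -28 87" --pt "0 0 -10 354 -138 -28 87" --newtons 30

```text
time: 1.15
position: [0.5116, -0.3549, 0.2506]
tool_rot: [-3.029, -0.826, -0.004]
ft_force: [0.2, -0.5, 0.0]
grip_width: 0.998
```

Run:
```python
from h import *
s,R,p=tool(); print(p,s["time"],R.as_matrix().round(3)[:,0])
snap("wrist","w1")
```

```text
[ 0.51159484 -0.35491905  0.25058574] 1.15 [0.862 0.508 0.003]
```

View pics/w1.png

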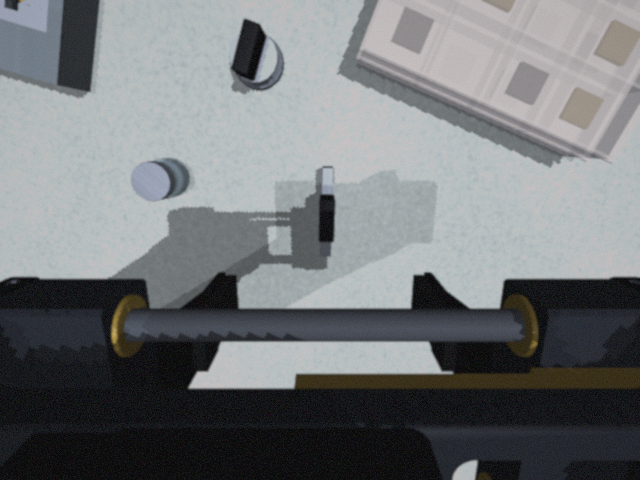

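Run:
```python
from h import *
im=cv2.imread("pics/w1.png"); crop(im,270,140,120,130,4.5,"w1c")
crop(im,200,0,120,130,4.5,"w1l")
```

```text
(no output)
```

View pics/w1c.png

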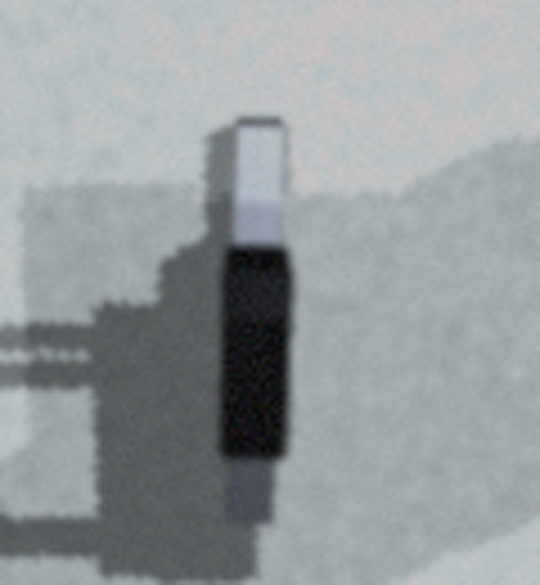

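View pics/w1l.png

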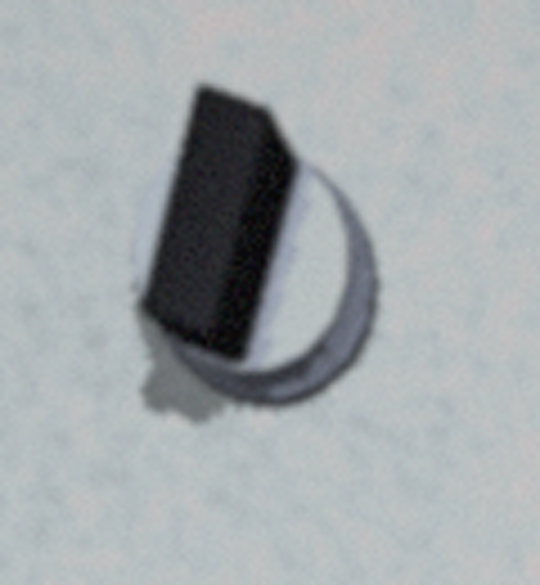

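Run:
```python
from h import *
c=optics.get_calibration("wrist")
q=lambda x,y:(x/4.5+270,y/4.5+140)
l=lambda x,y:(x/4.5+200,y/4.5)
f=plane(c,q(261,122),.03);n=plane(c,q(250,523),.03)
f2=plane(c,q(259,321),.07);n2=plane(c,q(254,457),.07)
for f,n in((f,n),(f2,n2)): print((f+n)/2,np.linalg.norm(f-n),np.degrees(np.arctan2(*(f-n)[1::-1])))
print("lamp top", [plane(c,l(*p),.068)[:2] for p in [(200,87),(262,108),(235,358),(145,308)]])
for cc in [[(200,87),(240,103)],[(145,308),(205,340)]]: print([plane(c,l(*p),.068)[:2] for p in cc])
print("jar",plane(c,(152,180),.055))
```

```text
[ 0.50679333 -0.36210327  0.03      ] 0.10045238964728292 28.812572230799894
[ 0.50190267 -0.36503259  0.07      ] 0.0311957101597628 28.319901171952804
lamp top [array([ 0.62517682, -0.20960449]), array([ 0.62800789, -0.22161927]), array([ 0.58552779, -0.23751019]), array([ 0.58468091, -0.2177589 ])]
[array([ 0.62517682, -0.20960449]), array([ 0.62662606, -0.21754014])]
[array([ 0.58468091, -0.2177589 ]), array([ 0.58546425, -0.23078136])]
jar [ 0.45141697 -0.18953311  0.055     ]
```

Run:
```python
from h import *
s,R,p=tool(); print(p,s["joint_positions"])
print(delta([.507,-.362,.035],28.7))
print(delta([.507,-.362,.035],28.7,yawR(30),np.array([.508,-.36,.25])))
```

```text
[ 0.50917988 -0.35794654  0.25030848] [ 0.82005186  0.26688409 -0.30627565  1.4746228   0.08001342  1.41280923
 -0.53146601]
(array([-0. , -0. ,  1.6]), array([ -4. ,   2.5, 215.3]))
(array([0. , 0. , 1.3]), array([ -1.9,   1.2, 215. ]))
```

>>> step_arm --pt "0 0 1.3 -2 1.2 40 87" --pt "0 0 1.3 -2 1.2 80 87" --pt "0 0 1.3 -2 1.2 120 87" --pt "0 0 1.3 -2 1.2 150 87" --pt "0 0 1.3 -2 1.2 180 87" --pt "0 0 1.3 -2 1.2 200 87" --pt "0 0 1.3 -2 1.2 215 87" --pt "0 0 1.3 -2 1.2 215 87"

```text
time: 2.2
position: [0.5057, -0.3623, 0.0346]
tool_rot: [-3.043, -0.777, 0.002]
ft_force: [0.5, -0.1, 0.1]
grip_width: 0.998
```

Run:
```python
from h import *
s,R,p=tool(); print(p,s["time"],R.as_matrix().round(3)[:,0],delta([.507,-.362,.035],28.7))
snap("wrist","w2")
```

```text
[ 0.50570752 -0.36225263  0.03463637] 2.2 [ 0.877  0.48  -0.001] (array([-0.1,  0.1, -0. ]), array([ 1.3,  0.4, -0.4]))
```

View pics/w2.png

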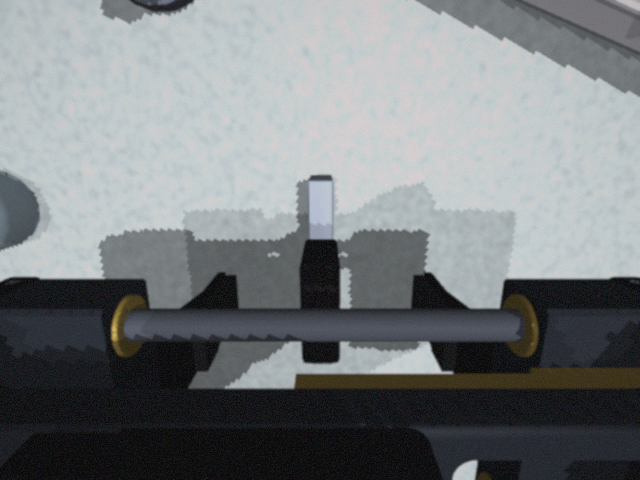

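Handle is centred between the fingers (x≈320, blade end at (320,178)). Close with 40 N.

>>> step_arm --pt "0 0 0 1 0 0 40" --pt "0 0 0 1 0 0 10" --pt "0 0 0 1 0 0 5" --pt "0 0 0 1 0 0 5" --pt "0 0 0 1 0 0 5" --pt "0 0 0 1 0 0 5" --pt "0 0 0 1 0 0 5" --pt "0 0 0 1 0 0 5" --newtons 40

```text
time: 3.25
position: [0.5073, -0.3617, 0.0355]
tool_rot: [-3.044, -0.778, 0.0]
ft_force: [-0.4, -1.4, -0.3]
grip_width: 0.177
```

Run:
```python
from h import *
s,R,p=tool(); print(p,s["time"],s["grip_width"],R.as_matrix().round(3)[:,0])
# view pose: above lamp/illuminator
print("over deck z.25", delta([.50,.03,.25],14.3))
snap("wrist","w3")
```

```text
[ 0.50734218 -0.36171044  0.03553099] 3.25 0.1770031196124175 [ 0.877  0.48  -0.   ]
over deck z.25 (array([-0. ,  0. , 14.4]), array([ 181.6, -347.2, -214.5]))
```

View pics/w3.png

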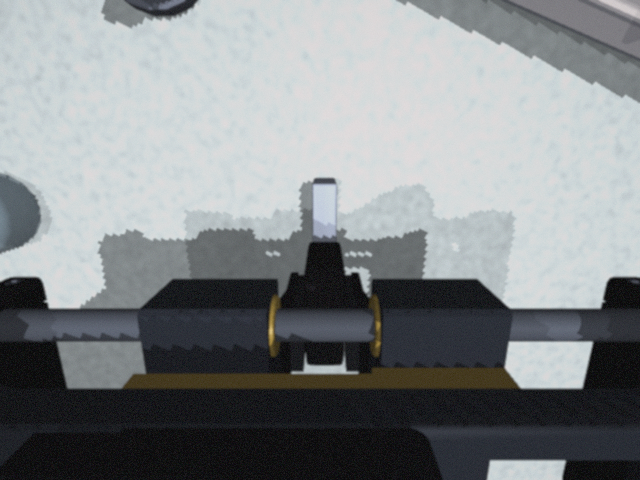

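Run:
```python
from h import *
print(delta([.47,.016,.25],14.3))
```

```text
(array([ 0. ,  0. , 14.4]), array([ 148.5, -349.3, -214.5]))
```

>>> step_arm --pt "0 0 0 0 0 -50 5" --pt "0 0 0 0 0 -110 5" --pt "0 0 2 20 -50 -150 5" --pt "0 0 4 45 -105 -175 5" --pt "0 0 6 69 -162 -200 5" --pt "0 0 9 92 -218 -214 5" --pt "0 0 12 115 -270 -214 5" --pt "0 0 14 137 -322 -214 5"

```text
time: 4.3
position: [0.4725, -0.0115, 0.2497]
tool_rot: [3.115, 0.4, 0.001]
ft_force: [0.8, 0.7, -1.1]
grip_width: 0.18
```

Run:
```python
from h import *
s,R,p=tool(); print(p,s["time"],s["qd"].round(3) if hasattr(s["qd"],"round") else s["qd"],delta([.47,.016,.25],14.3))
```

```text
[ 0.47248509 -0.01145475  0.24971109] 4.3 [-0.431 -0.21  -0.492  0.174 -0.129  0.003 -1.154] (array([ 0.1, -0. ,  0.3]), array([  4.5, -27.2,  -0.3]))
```

>>> step_arm --pt "0 0 0.4 6 -13 0 5" --pt "0 0 0.4 11 -27 0 5" --pt "0 0 0.4 11 -27 0 5" --pt "0 0 0.4 11 -27 0 5" --pt "0 0 0.4 11 -27 0 5" --pt "0 0 0.4 11 -27 0 5" --pt "0 0 0.4 11 -27 0 5" --pt "0 0 0.4 11 -27 0 5"

```text
time: 5.3
position: [0.4768, 0.0153, 0.2496]
tool_rot: [3.117, 0.39, 0.0]
ft_force: [-0.9, -0.1, -1.8]
grip_width: 0.179
```

Run:
```python
from h import *
s,R,p=tool(); print(p,s["time"],s["qd"].round(3),delta([.47,.016,.25],14.3))
c,im=snap("wrist","w4"); np.savez("w4.npz",**c); snap("top","t4")
```

```text
[0.47682391 0.01528633 0.24955198] 5.3 [-0.002 -0.001  0.001  0.001 -0.     0.    -0.002] (array([ 0., -0., -0.]), array([-6.4, -2.4, -0.4]))
```

View pics/w4.png

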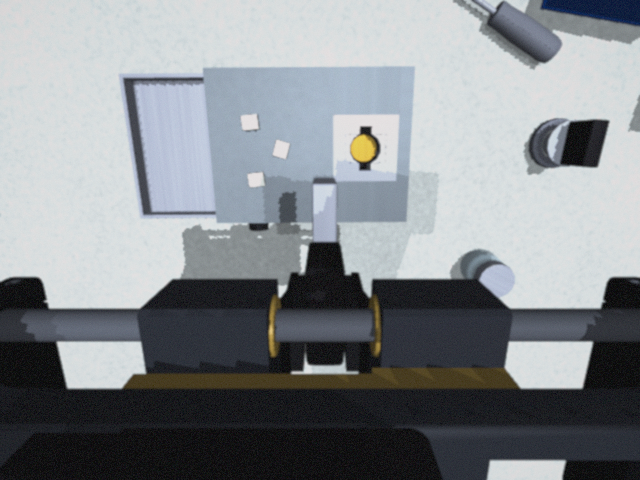

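Run:
```python
from h import *
im=cv2.imread("pics/w4.png"); crop(im,110,55,160,180,3.3,"w4a"); crop(im,310,55,120,180,3.3,"w4b"); crop(im,325,105,80,85,7,"w4s")
hsv=cv2.cvtColor(im,cv2.COLOR_BGR2HSV)
c=dict(np.load("w4.npz"))
# deck mask: bluish grey
for p in [(230,100),(300,90),(366,120),(100,200),(250,122),(365,148),(180,150)]: print(p,im[p[1],p[0]],hsv[p[1],p[0]])
```

```text
(230, 100) [184 167 155] [108  40 184]
(300, 90) [196 181 166] [105  39 196]
(366, 120) [225 224 228] [173   4 228]
(100, 200) [224 224 220] [ 90   5 224]
(250, 122) [224 224 229] [  0   6 229]
(365, 148) [ 79 196 227] [ 24 166 227]
(180, 150) [217 197 187] [110  35 217]
```

View pics/w4a.png

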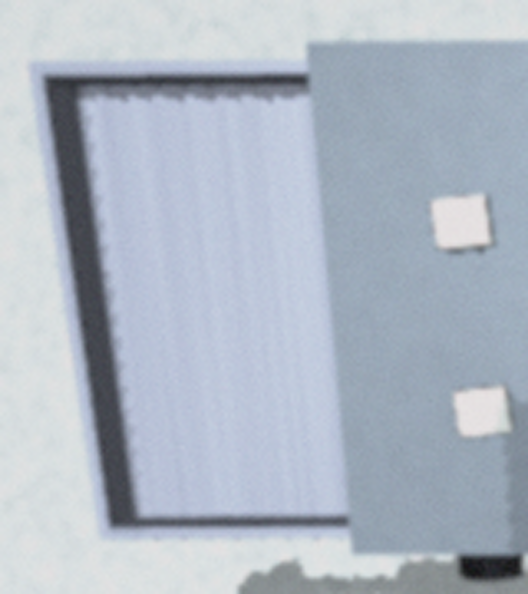

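View pics/w4b.png

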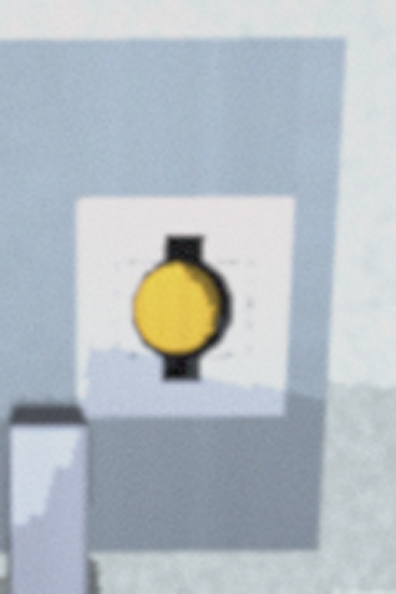

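View pics/w4s.png

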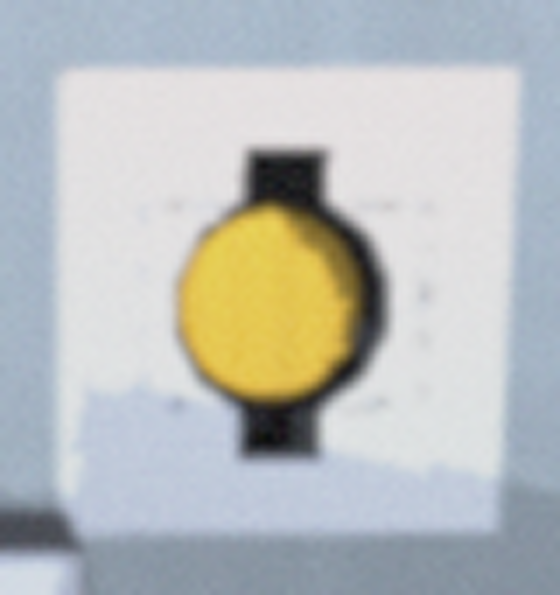

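Run:
```python
from h import *
c=dict(np.load("w4.npz"))
A=lambda x,y:(x/3.3+110,y/3.3+55); B=lambda x,y:(x/3.3+310,y/3.3+55); S=lambda x,y:(x/7+325,y/7+105)
pts=[(A(308,42),(75,100)),(A(352,553),(-75,100)),(B(345,38),(75,-100)),(B(319,550),(-75,-100)),
 (S(60,68),(32,-23)),(S(520,68),(32,-87)),(S(500,532),(-32,-87)),(S(287,150),(21.5,-55)),(S(280,460),(-21.5,-55))]
W=np.array([plane(c,p,.05)[:2]*1000 for p,_ in pts]);L=np.array([l for _,l in pts],float)
def kab(L,W):
    u,_,v=np.linalg.svd((L-L.mean(0)).T@(W-W.mean(0))); Rm=(u@v).T; return Rm,W.mean(0)-Rm@L.mean(0)
for idx in (range(4),range(4,9),range(9)):
    i=list(idx);Rm,t=kab(L[i],W[i]); print(np.degrees(np.arctan2(Rm[1,0],Rm[0,0])),t,(Rm@[0,-55]+t),"res\n",(W-(L@Rm.T+t))[i].round(1).tolist())
i=list(range(9));Rm,t=kab(L,W)
for p in [A(462,222),A(482,411),(281,149.5)]: print("chip",Rm.T@(plane(c,p,.056)[:2]*1000-t))
```

```text
14.621147208765919 [536.49517818  45.00042748] [550.3786363  -8.2184563] res
 [[0.0, -0.3], [0.2, 0.3], [-0.4, 0.5], [0.2, -0.5]]
14.601220587981562 [536.47915067  44.71658681] [550.34409922  -8.50712221] res
 [[0.4, 0.2], [0.0, 0.0], [-0.0, -0.4], [-0.2, 0.1], [-0.1, 0.1]]
14.605641135089224 [536.48379642  44.84180922] [550.3528513   -8.38082992] res
 [[0.0, -0.1], [0.2, 0.4], [-0.3, 0.6], [0.2, -0.3], [0.3, 0.0], [0.0, -0.1], [-0.1, -0.5], [-0.2, -0.0], [-0.1, -0.1]]
chip [25.50793254 57.67084665]
chip [-29.27026374  54.97682993]
chip [-0.11564985 28.76030688]
```

Run:
```python
from h import *
R=yawR(14.6)
def ill(x,y): a=np.radians(14.6); return np.array([.5365+x*np.cos(a)-y*np.sin(a),.0449+x*np.sin(a)+y*np.cos(a)])
p=ill(-.002,0); print(p)
print(delta([*p,.086],14.6))
print(ctrl.get_state()["joint_positions"])
```

```text
[0.53456458 0.04439586]
(array([ 0. , -0. , -0.3]), array([ 63.1, -13.9, 163.5]))
[ 0.51517514 -0.04627141 -0.57878086  1.80344795 -0.02567101  1.37691386
 -1.3795987 ]
```

>>> step_arm --pt "0 0 -0.3 30 -7 40 5" --pt "0 0 -0.3 63 -14 80 5" --pt "0 0 -0.3 63 -14 115 5" --pt "0 0 -0.3 63 -14 140 5" --pt "0 0 -0.3 63 -14 155 5" --pt "0 0 -0.3 63 -14 161 5" --pt "0 0 -0.3 63 -14 163 5" --pt "0 0 -0.3 63 -14 163.5 5"

```text
time: 6.4
position: [0.5351, 0.0445, 0.0869]
tool_rot: [3.116, 0.399, 0.002]
ft_force: [0.1, 0.1, -1.8]
grip_width: 0.181
```

Run:
```python
from h import *
s,R,p=tool(); print(p,s["time"],s["ft_force"],R.as_matrix().round(3)[:,0])
snap("wrist","w5");c,im=snap("side","s5"); crop(im,240,190,130,170,4,"s5c")
print(proj(c,[.534,.044,.05]))
```

```text
[0.5350792  0.04447542 0.08690954] 6.4 [ 0.1260835   0.07868263 -1.84808878] [0.968 0.252 0.002]
[310.23069464 250.98740408]
```

View pics/w5.png

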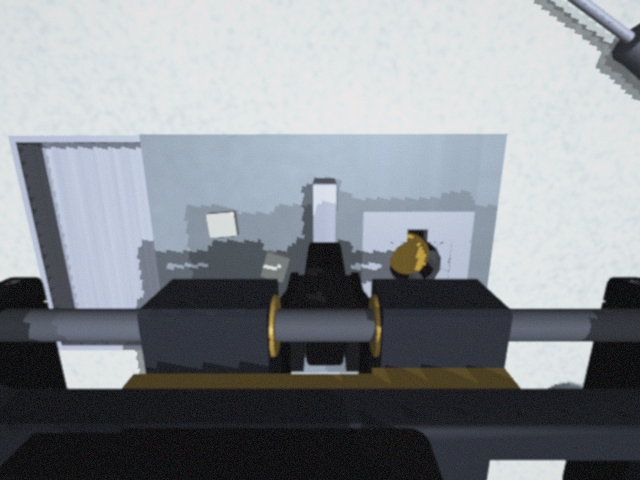

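View pics/s5c.png

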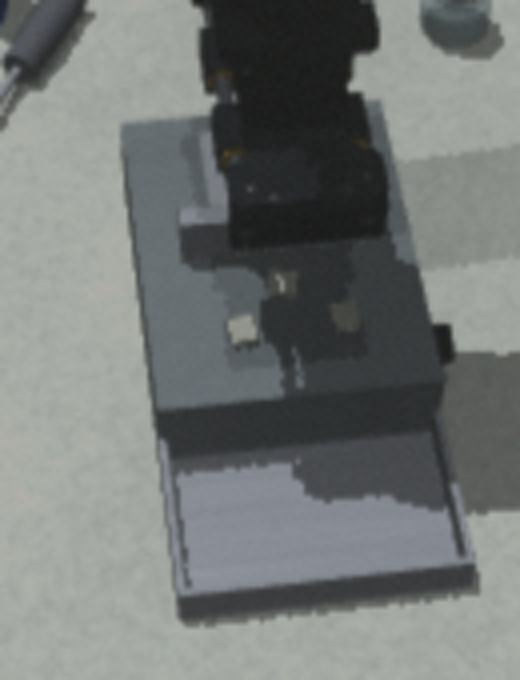

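>>> step_arm --pt "0 0 0 0 0 0.7 5" --pt "0 0 0 0 -8 0.7 5" --pt "0 0 0 0 -17 0.7 5" --pt "0 0 0 0 -27 0.7 5" --pt "0 0 0 0 -37 0.7 5" --pt "0 0 0 0 -47 0.7 5" --pt "0 0 0 0 -57 0.7 5" --pt "0 0 0 0 -65 0.7 5"

```text
time: 7.5
position: [0.518, 0.1079, 0.0855]
tool_rot: [3.116, 0.399, 0.001]
ft_force: [0.6, -1.1, 0.3]
grip_width: 0.179
```

Run:
```python
from h import *
s,R,p=tool(); print(p,s["time"],s["ft_force"],s["grip_width"])
c,im=snap("side","s6"); crop(im,240,190,130,170,4,"s6c")
```

```text
[0.51804388 0.10793628 0.08549134] 7.5 [ 0.62160591 -1.0515002   0.26070355] 0.1792191976715304
```

View pics/s6c.png

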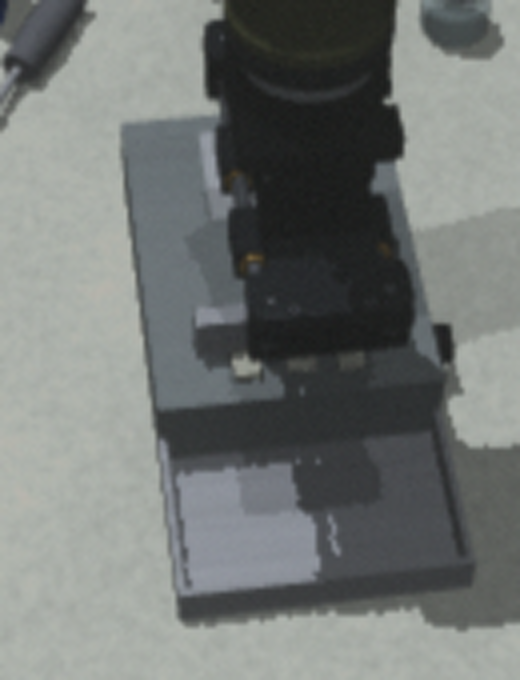

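All three chips ride in front of the blade. Sweep on over the edge.

>>> step_arm --pt "0 0 0 0 -8 0 5" --pt "0 0 0 0 -17 0 5" --pt "0 0 0 0 -26 0 5" --pt "0 0 0 0 -35 0 5" --pt "0 0 0 0 -43 0 5" --pt "0 0 0 0 -50 0 5" --pt "0 0 0 0 -55 0 5" --pt "0 0 0 0 -55 0 5"

```text
time: 8.55
position: [0.5037, 0.1613, 0.085]
tool_rot: [-3.116, -0.4, 0.001]
ft_force: [-0.2, 0.4, -2.4]
grip_width: 0.176
```

Run:
```python
from h import *
s,R,p=tool(); print(p,s["time"],s["ft_force"],s["grip_width"])
c,im=snap("side","s7"); crop(im,240,190,130,170,4,"s7c"); c,im=snap("wrist","w7")
```

```text
[0.50369188 0.16131475 0.08502493] 8.55 [-0.17190725  0.39216968 -2.41088451] 0.17587692377783407
```

View pics/s7c.png

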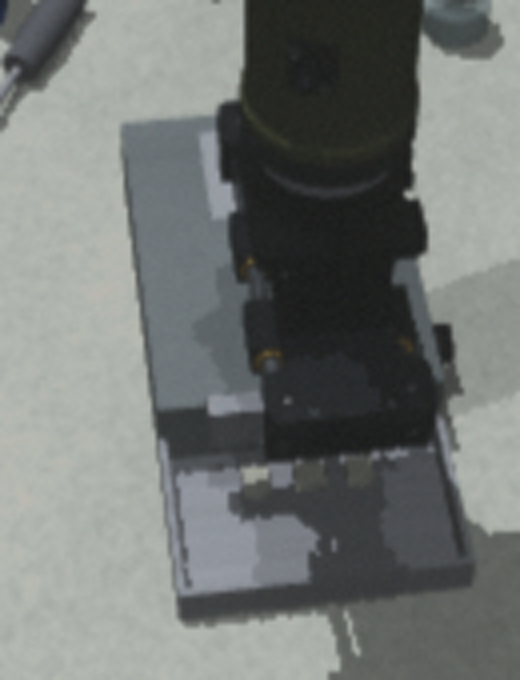

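View pics/w7.png

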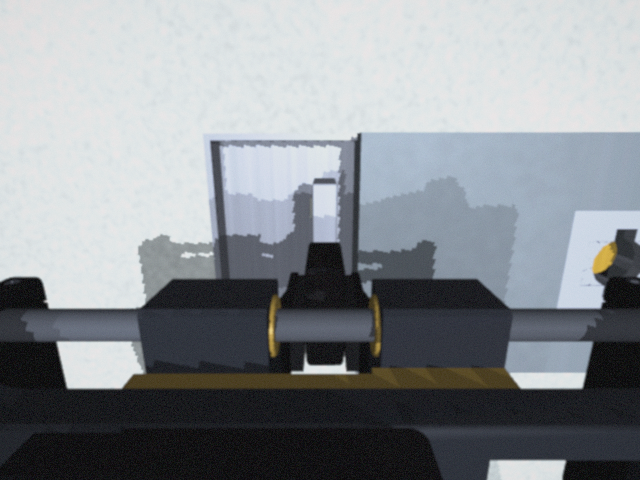

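>>> step_arm --pt "0 0 0 0 0 0 5" --pt "0 0 0 0 0 -20 5" --pt "0 0 0 0 0 -50 5" --pt "0 0 0 0 0 -80 5" --pt "0 0 0 0 0 -110 5" --pt "0 0 0 -10 40 -130 5" --pt "0 0 0 -20 80 -130 5" --pt "0 0 0 -20 100 -130 5"

```text
time: 9.65
position: [0.5101, 0.0557, 0.2155]
tool_rot: [3.115, 0.393, 0.0]
ft_force: [1.2, 0.5, -2.3]
grip_width: 0.181
```

Run:
```python
from h import *
s,R,p=tool(); print(p,s["time"],s["ft_force"],s["grip_width"])
c,im=snap("wrist","w8")
```

```text
[0.51010912 0.05572836 0.21551795] 9.65 [ 1.21525224  0.48988782 -2.26139846] 0.1805523770695568
```

View pics/w8.png

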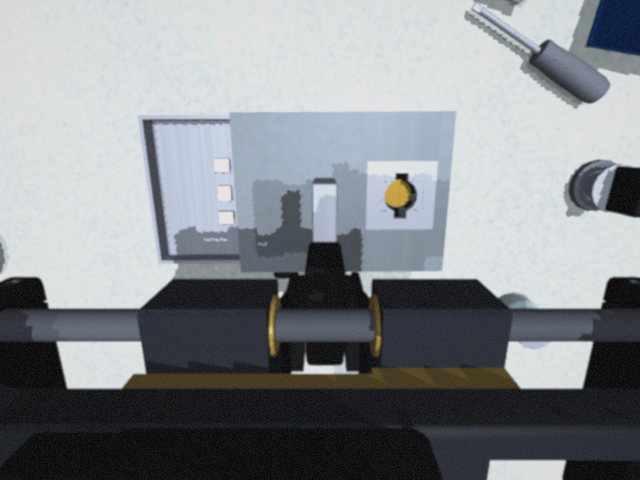

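Run:
```python
from h import *
print(delta([.507,-.362,.15],28.7,yawR(14.6),np.array([.5095,.0595,.215])))
```

```text
(array([  0. ,   0. , -14.1]), array([-108.7,  407.3,   65. ]))
```

>>> step_arm --pt "0 0 -1 -14 52 0 5" --pt "0 0 -3 -29 107 0 5" --pt "0 0 -5 -43 162 0 5" --pt "0 0 -7 -58 217 0 5" --pt "0 0 -10 -73 272 10 5" --pt "0 0 -14.1 -87 326 30 5" --pt "0 0 -14.1 -100 375 50 5" --pt "0 0 -14.1 -109 407 65 5"

```text
time: 10.7
position: [0.5069, -0.3641, 0.1484]
tool_rot: [-3.043, -0.776, 0.001]
ft_force: [0.1, 0.6, -2.3]
grip_width: 0.179
```

>>> step_arm --pt "0 0 0 0 0 30 5" --pt "0 0 0 0 0 60 5" --pt "0 0 0 0 0 85 5" --pt "0 0 0 0 0 100 5" --pt "0 0 0 0 0 108 5" --pt "0 0 0 0 0 112 5" --pt "0 0 0 0 0 113 5" --pt "0 0 0 0 0 113 5"

```text
time: 11.7
position: [0.5074, -0.3629, 0.0381]
tool_rot: [3.043, 0.778, 0.001]
ft_force: [-0.3, -0.5, -2.5]
grip_width: 0.185
```

Run:
```python
from h import *
s,R,p=tool(); print(p,s["time"],s["ft_force"],s["grip_width"],R.as_matrix().round(3)[:,0])
```

```text
[ 0.50744924 -0.36287566  0.03812261] 11.7 [-0.29710854 -0.51732864 -2.53627671] 0.18519419775540305 [0.877 0.48  0.   ]
```

>>> step_arm --pt "0 0 0 0 0 1.5 5" --pt "0 0 0 0 0 2.5 5" --pt "0 0 0 0 0 2.5 5" --pt "0 0 0 0 0 2.5 25" --pt "0 0 0 0 0 2.5 50" --pt "0 0 0 0 0 2.5 70" --pt "0 0 0 0 0 2.5 87" --pt "0 0 0 0 0 2.5 87"

```text
time: 12.7
position: [0.507, -0.3626, 0.0348]
tool_rot: [3.044, 0.778, -0.0]
ft_force: [0.5, -0.1, -0.2]
grip_width: 0.656
```

Run:
```python
from h import *
s,R,p=tool(); print(p,s["time"],s["ft_force"],s["grip_width"],s["joint_positions"])
snap("wrist","w9")
print(delta([.585,-.225,.25],100))
```

```text
[ 0.50701957 -0.362552    0.03481519] 12.7 [ 0.45089319 -0.05680181 -0.16418403] 0.6557767109543561 [ 0.81993923  0.43547806 -0.29840029  1.70859486  0.14622095  1.01933716
 -0.59918024]
(array([ -0. ,   0. , -71.3]), array([ 134.4,  -83.2, -215.2]))
```

View pics/w9.png

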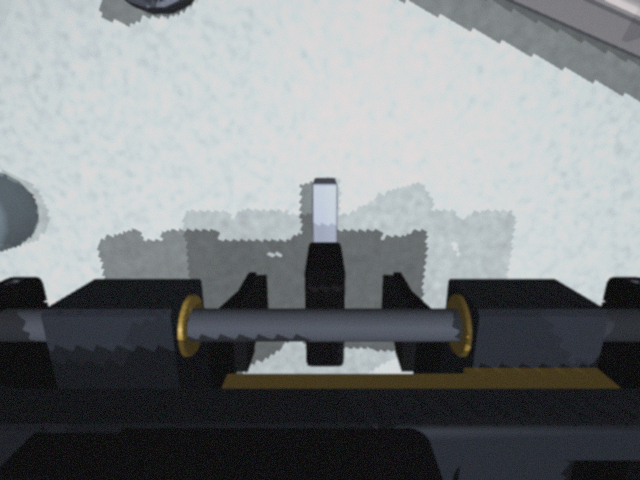

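>>> step_arm --pt "0 0 0 0 0 -50 87" --pt "0 0 0 0 0 -100 87" --pt "0 0 -10 20 -10 -150 87" --pt "0 0 -20 45 -25 -195 87" --pt "0 0 -30 70 -40 -215 87" --pt "0 0 -40 95 -55 -215 87" --pt "0 0 -50 115 -70 -215 87" --pt "0 0 -60 134 -83 -215 87"

```text
time: 13.75
position: [0.5851, -0.2243, 0.25]
tool_rot: [2.24, 2.203, -0.0]
ft_force: [-0.4, -0.0, 0.2]
grip_width: 0.999
```

Run:
```python
from h import *
s,R,p=tool(); print(p,s["time"],s["ft_force"],s["grip_width"],s["joint_positions"])
print(delta([.607,-.224,.25],170), delta([.607,-.224,.25],170,yawR(88.7),np.array([.585,-.225,.25])))
```

```text
[ 0.58507316 -0.22434515  0.2499528 ] 13.75 [-0.44518593 -0.02025941  0.22464243] 0.9992606138382533 [ 0.74947691  0.3029689  -0.53378278  1.45782887  0.15424254  1.4224704
  0.19623608]
(array([ -0.,   0., -81.]), array([ 0.7, 21.9, -0. ])) (array([  0. ,   0. , -81.3]), array([ 1.5, 22. ,  0. ]))
```

>>> step_arm --pt "0 0 -10 0 3 0 87" --pt "0 0 -20 0 6 0 87" --pt "0 0 -30 0 9 0 87" --pt "0 0 -40 0 12 0 87" --pt "0 0 -50 0 15 0 87" --pt "0 0 -60 1 18 0 87" --pt "0 0 -70 1 20 0 87" --pt "0 0 -80 1 22 0 87"

```text
time: 14.75
position: [0.6068, -0.2249, 0.2498]
tool_rot: [-0.301, -3.127, 0.0]
ft_force: [0.6, 0.6, -0.4]
grip_width: 1.005
```

>>> step_arm --pt "0 0 -10 0 0 0 87" --pt "0 0 -20 0 0 0 87" --pt "0 0 -21.3 0 0 0 87" --pt "0 0 -21.3 0 0 0 87" --pt "0 0 -21.3 0 0 0 87" --pt "0 0 -21.3 0 0 0 87" --pt "0 0 -21.3 0 0 0 87" --pt "0 0 -21.3 0 0 0 87"

```text
time: 15.75
position: [0.6068, -0.2249, 0.2499]
tool_rot: [0.273, -3.13, 0.0]
ft_force: [0.6, -0.5, -0.4]
grip_width: 0.999
```

Run:
```python
from h import *
s,R,p=tool(); print(p,s["time"],s["joint_positions"],R.as_matrix().round(3)[:,0])
c,im=snap("wrist","w10"); np.savez("w10.npz",**c)
crop(im,250,130,150,150,5,"w10c")
```

```text
[ 0.60675074 -0.22490503  0.24987748] 15.75 [ 0.90433146  0.4060632  -0.79631952  1.39620688  0.28831385  1.45806845
  1.8619249 ] [-0.985 -0.173  0.   ]
```

View pics/w10.png

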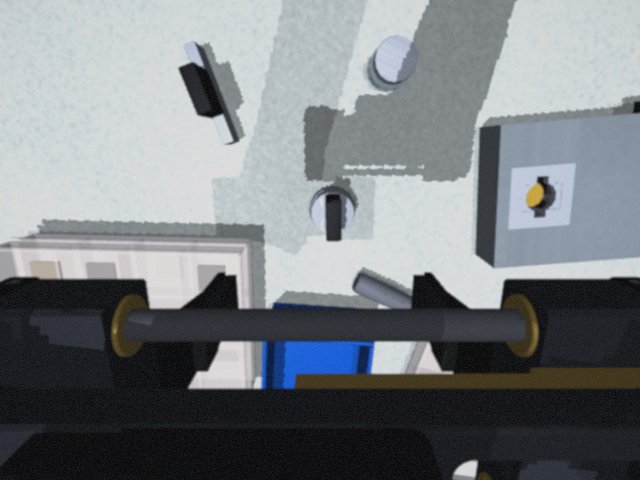

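View pics/w10c.png

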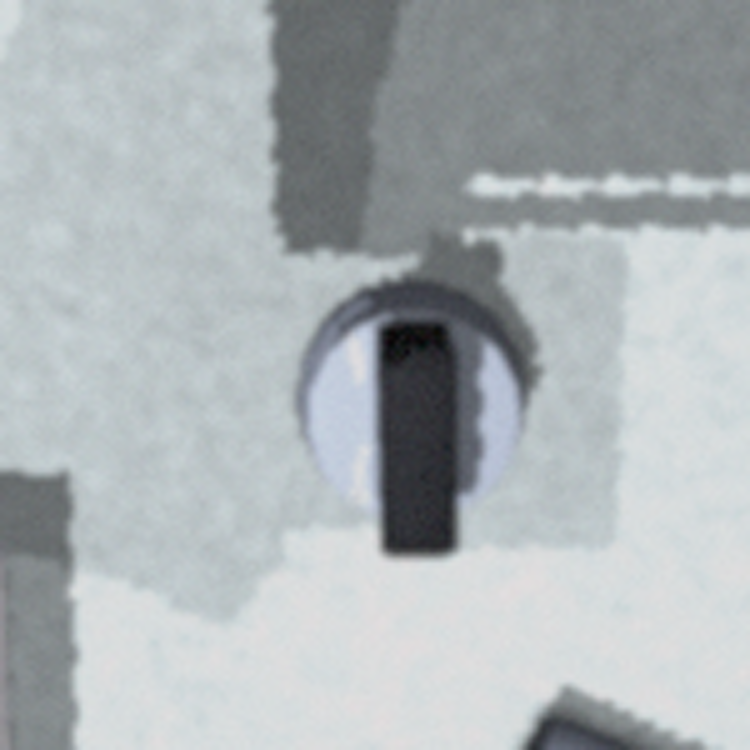

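Run:
```python
from h import *
c=dict(np.load("w10.npz"))
q=lambda x,y:(x/5+250,y/5+130)
P=[plane(c,q(*p),.068)[:2]*1000 for p in [(383,362),(452,360),(384,552),(457,552)]]
P=np.array(P); f=P[:2].mean(0); n=P[2:].mean(0); d=f-n
print(P.round(1).tolist(),np.linalg.norm(d),np.degrees(np.arctan2(d[1],d[0])),np.linalg.norm(P[2]-P[3]))
u=d/np.linalg.norm(d); print("center",n+22*u)
print("edge yaw",[np.degrees(np.arctan2(*(P[i]-P[i+2])[::-1])) for i in(0,1)])
print("flange",[plane(c,q(*p),.032)[:2]*1000 for p in[(305,410),(525,410),(413,303),(413,512)]])
# socket seen here
print("sock",[plane(c,p,.05)[:2]*1000 for p in [(542,177.5),(541,217),(541.5,197)]])
```

```text
[[592.0, -225.3], [589.2, -211.9], [630.4, -218.2], [627.8, -203.6]] 39.2885991381263 -168.7338046838412 14.882319563274837
center [ 607.5507083  -215.19106578]
edge yaw [np.float64(-169.62784877862748), np.float64(-167.84944590183147)]
flange [array([ 611.39839798, -239.0078554 ]), array([ 603.0102184 , -191.29149776]), array([ 584.10214424, -219.81073136]), array([ 630.09859683, -211.42384188])]
sock [array([531.53497985, -12.22467805]), array([5.71117462e+02, 5.66545003e-01]), array([550.77930123,  -6.01264271])]
```

Run:
```python
from h import *
c=dict(np.load("w10.npz"))
print([plane(c,p,0)[:2] for p in [(360,285),(410,300),(275,300),(370,308)]])
print(delta([.6073,-.2152,.037],191))
```

```text
[array([ 0.6996693 , -0.16276243]), array([ 0.708867  , -0.09556596]), array([ 0.73876451, -0.26581004]), array([ 0.72873144, -0.14368761])]
(array([-0., -0., -1.]), array([ -2.3,   9.4, 212.8]))
```

>>> step_arm --pt "0 0 -1 -2.3 9.4 40 87" --pt "0 0 -1 -2.3 9.4 80 87" --pt "0 0 -1 -2.3 9.4 120 87" --pt "0 0 -1 -2.3 9.4 150 87" --pt "0 0 -1 -2.3 9.4 180 87" --pt "0 0 -1 -2.3 9.4 200 87" --pt "0 0 -1 -2.3 9.4 212.8 87" --pt "0 0 -1 -2.3 9.4 212.8 87"

```text
time: 16.8
position: [0.6071, -0.2152, 0.0365]
tool_rot: [0.301, -3.126, -0.001]
ft_force: [-0.1, -0.9, 0.1]
grip_width: 0.993
```

Run:
```python
from h import *
s,R,p=tool(); print(p,s["time"],s["joint_positions"],R.as_matrix().round(3)[:,0],s["ft_force"])
c,im=snap("wrist","w11"); crop(im,200,130,250,250,3,"w11c")
```

```text
[ 0.60711409 -0.21515236  0.03652701] 16.8 [ 0.85599495  0.56846364 -0.72998122  1.63872878  0.41514086  1.09659489
  1.77341564] [-0.982 -0.191  0.001] [-0.11357081 -0.86207144  0.10294365]
```

View pics/w11c.png

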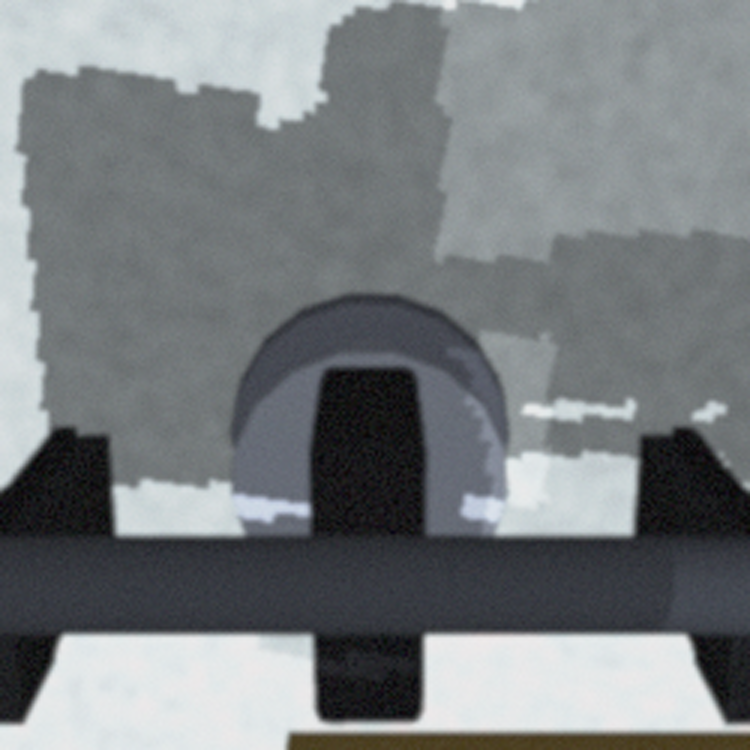

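>>> step_arm --pt "0 0 0 0 0 0 40" --pt "0 0 0 0 0 0 10" --pt "0 0 0 0 0 0 5" --pt "0 0 0 0 0 0 5" --pt "0 0 0 0 0 0 5" --pt "0 0 0 0 0 0 5" --pt "0 0 0 0 0 0 5" --pt "0 0 0 0 0 0 5" --newtons 50

```text
time: 17.85
position: [0.6074, -0.2153, 0.037]
tool_rot: [0.301, -3.127, 0.0]
ft_force: [1.5, -0.7, -1.4]
grip_width: 0.18
```

Run:
```python
from h import *
s,R,p=tool(); print(p,s["time"],R.as_matrix().round(3)[:,0],s["ft_force"],s["grip_width"])
print(delta([.5503,-.0084,.16],194.6))
```

```text
[ 0.60735835 -0.2152614   0.03702039] 17.85 [-0.982 -0.191  0.   ] [ 1.53196585 -0.67936622 -1.4407204 ] 0.18030016256179437
(array([-0. , -0. , -3.6]), array([  16.6,  213.9, -123. ]))
```

>>> step_arm --pt "0 0 0 0 0 -30 5" --pt "0 0 0 0 0 -75 5" --pt "0 0 -1 3 40 -115 5" --pt "0 0 -2 7 90 -123 5" --pt "0 0 -3 11 140 -123 5" --pt "0 0 -3.6 15 185 -123 5" --pt "0 0 -3.6 16.6 214 -123 5" --pt "0 0 -3.6 16.6 214 -123 5"

```text
time: 18.85
position: [0.5494, -0.0051, 0.1601]
tool_rot: [0.407, -3.115, -0.0]
ft_force: [-0.2, 0.3, -2.1]
grip_width: 0.182
```

Run:
```python
from h import *
s,R,p=tool(); print(p,s["time"],R.as_matrix().round(3)[:,0],s["ft_force"],s["grip_width"])
c,im=snap("wrist","w12"); np.savez("w12.npz",**c)
s,R,p=tool(); print(p)
```

```text
[ 0.54942848 -0.00505892  0.16010269] 18.85 [-0.966 -0.257  0.   ] [-0.1507968   0.30400283 -2.1065343 ] 0.18152680733612783
[ 0.54997612 -0.00752807  0.15998897]
```

View pics/w12.png

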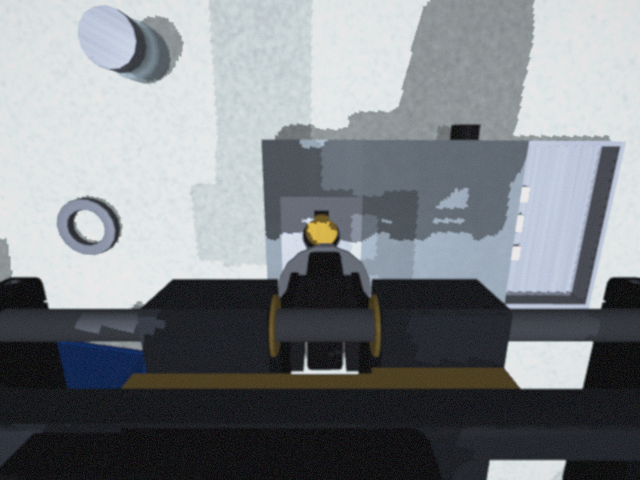

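Run:
```python
from h import *
s,R,p=tool(); c,im=snap("wrist","w13"); np.savez("w13.npz",**c)
print(p, "yaw",np.degrees(np.arctan2(*R.as_matrix()[1::-1,0])))
crop(im,255,120,150,150,5,"w13c")
```

```text
[ 0.54997612 -0.00752807  0.15998897] yaw -165.27139047053856
```

View pics/w13c.png

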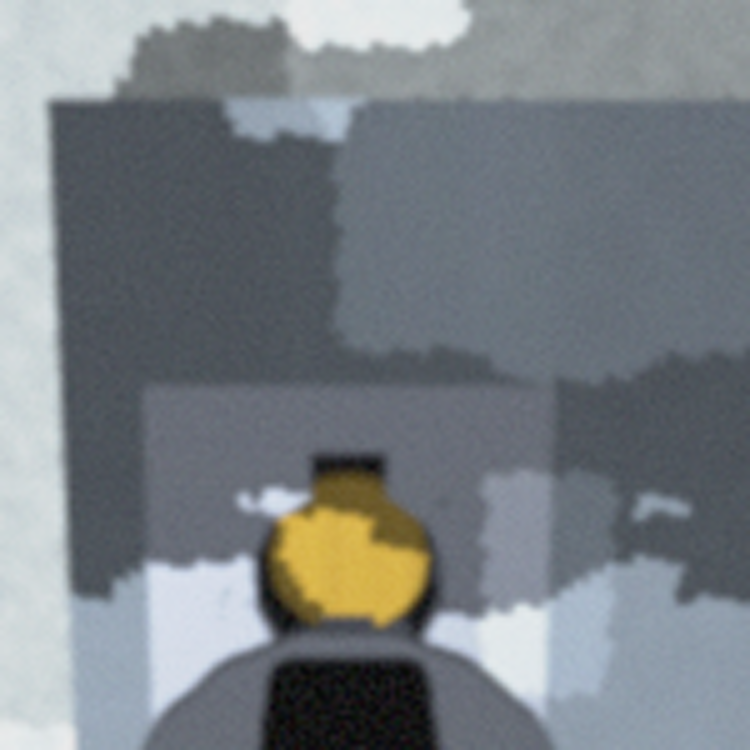

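Run:
```python
from h import *
c=dict(np.load("w13.npz")); s,R,p=tool()
q=lambda x,y:(x/5+255,y/5+120)
a=np.radians(14.6); M=np.array([[np.cos(a),-np.sin(a)],[np.sin(a),np.cos(a)]])
for px,l in [((50,100),(-75,-100)),((144,384),(-32,-87)),((553,382),(-32,-23)),((349,456),(-21.5,-55))]:
    w=plane(c,q(*px),.05)[:2]*1000
    print(w, "ill centre est", w-M@np.array(l), "socket", w-M@(np.array(l)-[0,-55]))
w1=plane(c,q(144,384),.05);w2=plane(c,q(553,382),.05); print("yaw of y",np.degrees(np.arctan2(*(w2-w1)[1::-1]))-90)
# lamp in tool frame, handle near end top z=p.z+.031
for px,z in [((268,665),.031),((437,665),.031)]:
    print(R.inv().apply(plane(c,q(*px),p[2]+z)-p)*1000)
for px in [(175,700),(522,700)]:
    print("flange",R.inv().apply(plane(c,q(*px),p[2]-.005)-p)*1000)
```

```text
[489.80645293 -69.40285284] ill centre est [537.17770489  46.27326607] socket [551.04151959  -6.9507383 ]
[527.83677939 -46.2226346 ] ill centre est [536.87343868  46.0342827 ] socket [550.73725338  -7.18972168]
[511.30996675  15.40911265] ill centre est [536.47906496  45.73264303] socket [550.34287967  -7.49136134]
[530.73856565 -12.38182431] ill centre est [537.68049812  46.26167127] socket [551.54431282  -6.96233311]
yaw of y 15.010959336085094
[ 30.37876785  -4.94041191 -30.98250316]
[ 30.41094109   8.39686019 -30.99594   ]
flange [ 15.0680331  -16.00272755   5.02235754]
flange [15.15264326 19.0321694   4.98706113]
```

Run:
```python
from h import *
s,R,p=tool()
for f in ["w13.npz","w10.npz","w4.npz"]:
    c=dict(np.load(f)); C=-c["R"].T@c["t"]; print(f,C,(c["R"].T)[:,0].round(4))
c=dict(np.load("w13.npz"));print(R.as_matrix()[:,1],p,"cam in tool",R.inv().apply(-c["R"].T@c["t"]-p)*1000,(R.inv().as_matrix()@c["R"].T).round(3))
print(proj(c,p+R.apply([.03,0,-.031])))
im=cv2.imread("pics/w13.png"); print(im[255:260,295:355].mean((0,2)).round())
```

```text
w13.npz [ 0.47945235 -0.02616408  0.3231174 ] [-2.542e-01  9.671e-01 -1.000e-04]
w10.npz [ 0.53495043 -0.23772821  0.41297722] [-1.733e-01  9.849e-01  6.000e-04]
w4.npz [0.54738224 0.03300932 0.41264388] [ 2.466e-01 -9.691e-01 -7.000e-04]
[-0.25194369  0.96774137 -0.00100846] [ 0.55025963 -0.00900794  0.15988216] cam in tool [  72.91289187    1.07213017 -163.20633439] [[ 0.002 -0.964 -0.267]
 [ 1.     0.002  0.001]
 [-0.001 -0.267  0.964]]
[321.11999447 253.95244407]
[121. 110. 108. 109. 110. 110. 110. 111. 110. 109. 111. 109.  99.  71.
  38.  16.  23.  22.  18.  20.  21.  19.  22.  14.  17.  22.  15.  21.
  20.  16.  22.  18.  17.  22.  20.  16.  21.  16.  27.  14.  22.  17.
  18.  22.  29.  54.  82. 105. 111. 109. 111. 109. 111. 111. 110. 110.
 107. 111. 119. 135.]
```

Run:
```python
from h import *
s,R,p=tool(); c,im=snap("wrist","w14"); np.savez("w14.npz",**c)
print(p,s["time"],s["qd"].round(3),"cam in tool",R.inv().apply(-c["R"].T@c["t"]-p)*1000,"yaw",np.degrees(np.arctan2(*R.as_matrix()[1::-1,0])))
crop(im,255,120,150,150,5,"w14c")
s,R,p=tool(); print(p,s["time"])
g=cv2.cvtColor(im,cv2.COLOR_BGR2GRAY).astype(float)
print(g[212:216,310:340].mean(0).round()); print(g[252:256,300:350].mean(0).round())
```

```text
[ 0.55025963 -0.00900794  0.15988216] 18.95 [ 0.016  0.01   0.02  -0.009  0.003  0.001 -0.001] cam in tool [  72.98484766   -0.24606426 -163.10171512] yaw -165.40745669728395
[ 0.5503959  -0.00972019  0.15981   ] 19.0
[108. 109. 109. 110. 107. 108. 109. 107.  95.  65.  40.  36.  39.  41.
  43.  47.  48.  44.  43.  41.  38.  37.  40.  65.  92. 106. 107. 110.
 108. 108.]
[109. 104. 106. 105. 105. 107. 107. 106.  95.  70.  47.  35.  29.  26.
  24.  22.  24.  26.  24.  23.  22.  29.  26.  25.  22.  25.  26.  22.
  23.  26.  24.  27.  22.  25.  28.  23.  30.  28.  37.  62.  86. 104.
 107. 107. 107. 106. 106. 106. 106. 111.]
```

View pics/w14c.png

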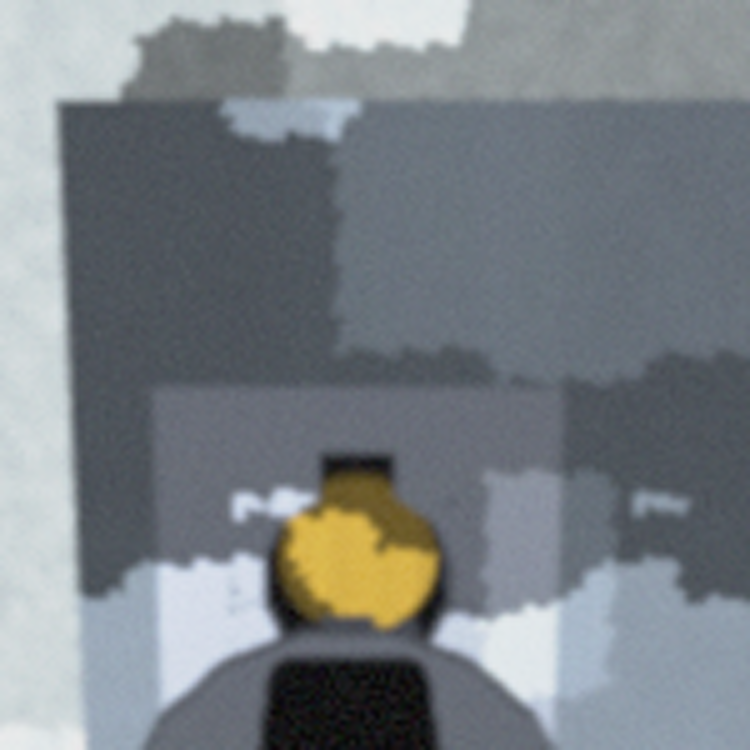

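Run:
```python
from h import *
c=dict(np.load("w14.npz"))
q=lambda x,y:(x/5+255,y/5+120)
a=np.radians(14.6); M=np.array([[np.cos(a),-np.sin(a)],[np.sin(a),np.cos(a)]])
for px,l in [((60,102),(-75,-100)),((153,385),(-32,-87)),((562,383),(-32,-23)),((357.5,457),(-21.5,-55))]:
    w=plane(c,q(*px),.05)[:2]*1000
    print("socket", w-M@(np.array(l)-[0,-55]))
p=np.array([0.55025963,-0.00900794,0.15988216]);R=yawR(194.6)
for px,z in [((268,665),.031),((437,665),.031)]:
    print(R.inv().apply(plane(c,q(*px),p[2]+z)-p)*1000)
s,R,p=tool(); print(delta([.5505,-.0082,.13],194.6,yawR(194.6),np.array([.5503,-.0084,.16])),p)
```

```text
socket [551.08460067  -6.78542943]
socket [550.7139758   -7.23576413]
socket [550.46759197  -7.51450043]
socket [551.61667796  -7.08418238]
[ 30.50148588  -6.33458686 -31.        ]
[ 30.50106385   6.99186021 -31.        ]
(array([0., 0., 0.]), array([-0.2,  0.1, 30. ])) [ 0.5503959  -0.00972019  0.15981   ]
```

Run:
```python
from h import *
c=dict(np.load("w14.npz")); p=np.array([0.55025963,-0.00900794,0.15988216]);R=yawR(194.59)
k=lambda X:((proj(c,p+R.apply(np.array(X)/1000))-[255,120])*5).round(0)
print("handle bottom end",k([22,-8,5]),k([22,8,5]),"top",k([22,-8,-31]),k([22,8,-31]))
print("flange top +x",k([24,0,5]),"fl bottom",k([24,0,9]), k([18,-16,5]))
```

```text
handle bottom end [268. 636.] [428. 636.] top [249. 766.] [448. 766.]
flange top +x [348. 617.] fl bottom [348. 606.] [189. 674.]
```

Run:
```python
from h import *
im=cv2.imread("pics/w14.png"); g=cv2.cvtColor(im,cv2.COLOR_BGR2GRAY).astype(float)
print("col 322-328 rows 240-275",list(zip(range(240,275),g[240:275,322:329].mean(1).round())))
crop(im,270,225,110,75,7,"w14d")
```

```text
col 322-328 rows 240-275 [(240, np.float64(178.0)), (241, np.float64(174.0)), (242, np.float64(158.0)), (243, np.float64(117.0)), (244, np.float64(82.0)), (245, np.float64(77.0)), (246, np.float64(84.0)), (247, np.float64(97.0)), (248, np.float64(107.0)), (249, np.float64(109.0)), (250, np.float64(99.0)), (251, np.float64(75.0)), (252, np.float64(39.0)), (253, np.float64(20.0)), (254, np.float64(21.0)), (255, np.float64(16.0)), (256, np.float64(23.0)), (257, np.float64(22.0)), (258, np.float64(22.0)), (259, np.float64(20.0)), (260, np.float64(18.0)), (261, np.float64(22.0)), (262, np.float64(17.0)), (263, np.float64(21.0)), (264, np.float64(18.0)), (265, np.float64(18.0)), (266, np.float64(19.0)), (267, np.float64(16.0)), (268, np.float64(18.0)), (269, np.float64(17.0)), (270, np.float64(19.0)), (271, np.float64(19.0)), (272, np.float64(20.0)), (273, np.float64(18.0)), (274, np.float64(15.0))]
```

View pics/w14d.png

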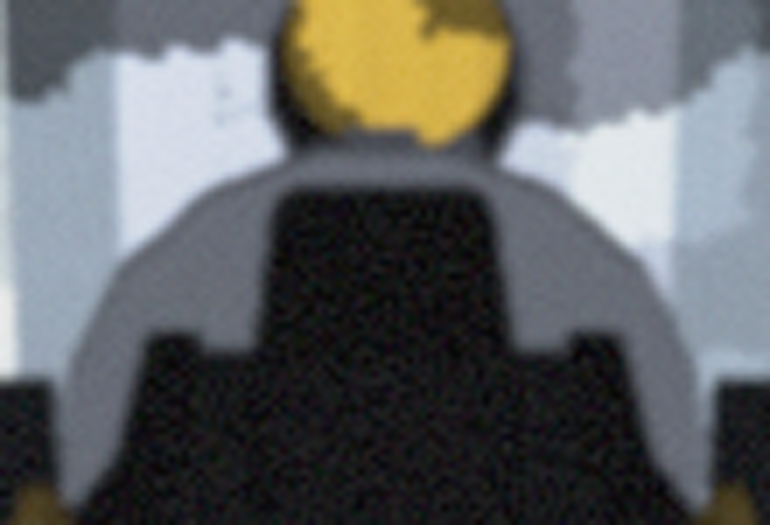

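>>> step_arm --pt "0 0 0 0 0 20 5" --pt "0 0 0 0 0 40 5" --pt "0 0 0 0 0 55 5" --pt "0 0 0 0 0 60 5" --pt "0 0 0 0 0 60 5" --pt "0 0 0 0 0 60 5" --pt "0 0 0 0 0 60 5" --pt "0 0 0 0 0 60 5"

```text
time: 20.0
position: [0.5506, -0.0084, 0.1005]
tool_rot: [-0.399, 3.116, -0.001]
ft_force: [0.1, 0.9, -2.0]
grip_width: 0.181
```

Run:
```python
from h import *
s,R,p=tool(); print(p,s["time"],s["qd"].round(3),s["ft_force"])
print(delta([.5501,-.0079,.1],194.6))
c,im=snap("wrist","w15")
np.savez("w15.npz",**c); crop(im,230,120,190,150,4,"w15c")
```

```text
[ 0.55059389 -0.00838386  0.10045511] 20.0 [-0.002  0.002  0.     0.001 -0.001 -0.    -0.001] [ 0.1362481   0.8635918  -2.03283568]
(array([-0.,  0., -0.]), array([0.4, 0.6, 0.5]))
```

View pics/w15c.png

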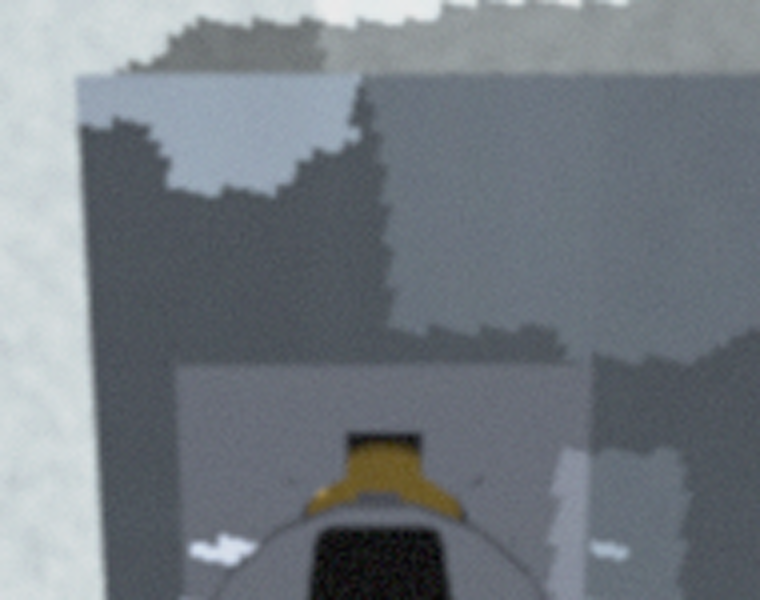

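>>> step_arm --pt "0 0 0 0.4 0.6 3 5" --pt "0 0 0 0.4 0.6 7 5" --pt "0 0 0 0.4 0.6 11 5" --pt "0 0 0 0.4 0.6 15 5" --pt "0 0 0 0.4 0.6 19 5" --pt "0 0 0 0.4 0.6 22 5" --pt "0 0 0 0.4 0.6 22 5" --pt "0 0 0 0.4 0.6 22 5"

```text
time: 21.05
position: [0.5499, -0.0078, 0.0782]
tool_rot: [-0.399, 3.116, -0.0]
ft_force: [0.7, 0.9, -1.7]
grip_width: 0.178
```

Run:
```python
from h import *
s,R,p=tool(); print(p,s["time"],s["ft_force"],s["torque"],s["grip_width"])
print(delta([.5501,-.0079,.078],194.6))
```

```text
[ 0.54989344 -0.00779442  0.07815824] 21.05 [ 0.66701804  0.87445486 -1.72350651] [ 0.10307119 -0.12841434  0.00135921] 0.17824716317872014
(array([-0.,  0., -0.]), array([-0.2, -0.2,  0.2]))
```

>>> step_arm --pt "0 0 0 0 0 2 5" --pt "0 0 0 0 0 4 5" --pt "0 0 0 0 0 6 5" --pt "0 0 0 0 0 8 5" --pt "0 0 0 0 0 10 5" --pt "0 0 0 0 0 11 5" --pt "0 0 0 0 0 12 5" --pt "0 0 0 0 0 12 5"

```text
time: 22.05
position: [0.5499, -0.0078, 0.0663]
tool_rot: [-0.399, 3.116, -0.0]
ft_force: [-1.0, -0.5, 2.7]
grip_width: 0.179
```

Run:
```python
from h import *
s,R,p=tool(); print(p,s["time"],s["ft_force"],s["torque"],s["grip_width"])
```

```text
[ 0.54986944 -0.00783291  0.0663183 ] 22.05 [-0.9987195  -0.45734453  2.65425271] [0.0791847  0.37437886 0.01541418] 0.1793483262586069
```

>>> step_arm --pt "0 0 0 0 0 2 5" --pt "0 0 0 0 0 4 5" --pt "0 0 0 0 0 5 5" --pt "0 0 0 0 0 6 5" --pt "0 0 0 0 0 7 5" --pt "0 0 0 0 0 7.7 5" --pt "0 0 0 0 0 7.7 5" --pt "0 0 0 0 0 7.7 5"

```text
time: 23.05
position: [0.55, -0.0078, 0.059]
tool_rot: [-0.399, 3.116, -0.001]
ft_force: [-3.3, 0.3, 9.4]
grip_width: 0.18
```

Run:
```python
from h import *
s,R,p=tool(); print(p,s["time"],s["ft_force"],s["torque"],s["grip_width"],s["joint_positions"])
c,im=snap("wrist","w16");crop(im,230,120,190,150,4,"w16c")
```

```text
[ 0.54996226 -0.00784196  0.05902   ] 23.05 [-3.30805218  0.27345793  9.38531355] [0.08045593 0.81217305 0.0481933 ] 0.17965024681237227 [ 0.71307645  0.38015646 -0.87204973  1.85979832  0.33340768  1.05477432
  1.53384818]
```

View pics/w16c.png

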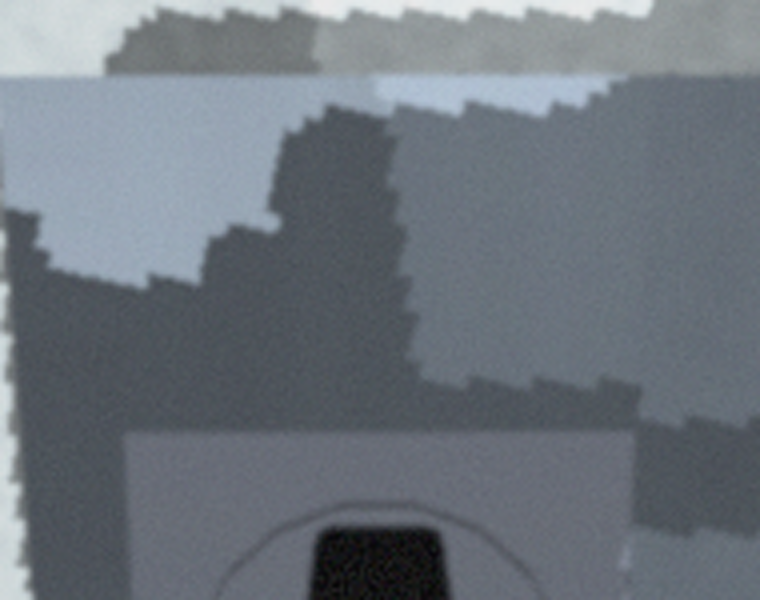

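>>> step_arm --pt "0 0 4 0.4 0 0.5 5" --pt "0 0 10 0.4 0 0.5 5" --pt "0 0 17 0.4 0 0.5 5" --pt "0 0 24 0.4 0 0.5 5" --pt "0 0 31 0.4 0 0.5 5" --pt "0 0 37 0.4 0 0.5 5" --pt "0 0 42 0.4 0 0.5 5" --pt "0 0 45 0.4 0 0.5 5"

```text
time: 24.1
position: [0.551, -0.0072, 0.059]
tool_rot: [0.825, 3.028, 0.002]
ft_force: [-0.8, 0.4, 7.6]
grip_width: 0.182
```

Run:
```python
from h import *
s,R,p=tool(); print(p,s["time"],s["ft_force"],s["torque"],s["grip_width"],"yaw",np.degrees(np.arctan2(*R.as_matrix()[1::-1,0])))
c,im=snap("wrist","w17")
```

```text
[ 0.55101001 -0.00720564  0.05896155] 24.1 [-0.75685184  0.43459898  7.56345516] [0.31433761 0.02309595 0.00076009] 0.18214474063420627 yaw 149.50575567909198
```

View pics/w17.png

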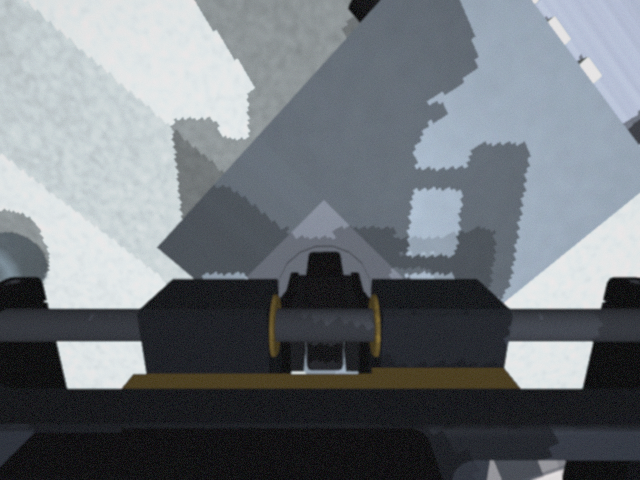

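>>> step_arm --pt "0 0 5 0 0 0.7 5" --pt "0 0 12 0 0 0.7 5" --pt "0 0 19 0 0 0.7 5" --pt "0 0 26 0 0 0.7 5" --pt "0 0 33 0 0 0.7 5" --pt "0 0 39 0 0 0.7 5" --pt "0 0 43 0 0 0.7 5" --pt "0 0 46 0 0 0.7 5"

```text
time: 25.15
position: [0.5511, -0.0069, 0.0589]
tool_rot: [1.942, 2.466, 0.004]
ft_force: [-3.5, 0.9, 12.5]
grip_width: 0.18
```

>>> step_arm --pt "0 0 0 0 0 0 5" --pt "0 0 0 0 0 0 5" --pt "0 0 0 0 0 0 5" --pt "0 0 0 0 0 0 5" --pt "0 0 0 0 0 0 5" --pt "0 0 0 0 0 0 5" --pt "0 0 0 0 0 0 5" --pt "0 0 0 0 0 0 5"

```text
time: 26.15
position: [0.551, -0.0069, 0.0589]
tool_rot: [1.94, 2.468, 0.004]
ft_force: [-3.0, 1.9, 12.3]
grip_width: 0.184
```

Run:
```python
from h import *
s,R,p=tool(); print(p,s["time"],s["ft_force"],s["torque"],s["grip_width"],"yaw",np.degrees(np.arctan2(*R.as_matrix()[1::-1,0])),R.as_matrix()[:,2])
c,im=snap("wrist","w18"); c,im=snap("side","s18"); crop(im,240,190,130,170,3.5,"s18c")
```

```text
[ 0.55102498 -0.00691329  0.05892402] 26.15 [-2.98847099  1.90320229 12.34155276] [0.3521849  0.48344193 0.07592667] 0.18365784108821456 yaw 103.64164572557515 [ 3.45055956e-03  3.49579037e-04 -9.99993986e-01]
```

View pics/w18.png

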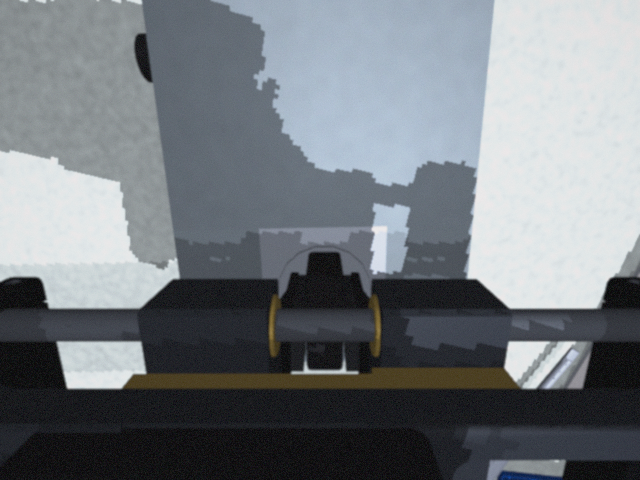

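View pics/s18.png

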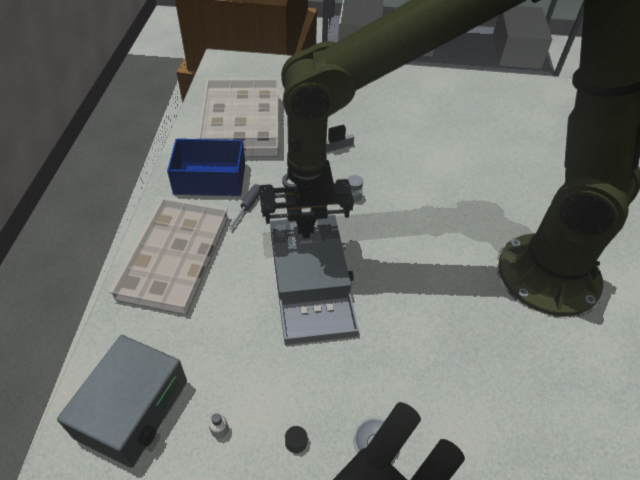

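Run:
```python
from h import *
print(ctrl.close_job())
s,R,p=tool(); print(p,s["time"],s["ft_force"],s["grip_width"])
```

```text
the job is handed in; nothing more can be done
None
the job is handed in; nothing more can be done
```

The job is handed in after about 26 s on the robot's clock, and every step was carried out in order. No verdict was reported, so the results below come from my own checks.

- **Chips:** I swept all three off the deck in one pass of the scraper. The last pictures show them lying flat in the tray.
- **Scraper:** It is standing on the bench where it started.
- **Lamp insert:** I put it into the socket, pressed it flush and turned it clockwise to the stop.
    - **Turn:** the tool turned about 91° and ended within 1° of the target direction.
    - **Height:** the gripper was 58.9 mm above the bench, against 59 mm computed for a flush flange.
    - **Push:** the upward force on the tool was 12.3 N, and the grip still held on the handle.
- **Bystanders:** The jar, bowl, lens barrel, screwdriver and bottle look unmoved in the last side view. I did not measure them.

**Disagreements between checks:**
- My socket position estimates differed by about 1.3 mm between views, which the clearance took up.
- About 3.5 N of side force remained at the end.
- The spring plate's travel cannot be read directly. I inferred that it is fully pressed from the height and the force.

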